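# Pack the cement tins into the cabinet door caddy

## Robot

A 6-joint arm with a two-finger parallel gripper is mounted at the origin on the work surface. World frame = base frame: x ahead of the robot, y to its left, z up, the work surface at z = 0. Lengths are in m, angles in rad, forces in N, time in s.
With the tool pointing down it reaches from about 0.3 to 0.875 m from the base axis. Payload 6.4 kg.
Tool frame: the origin (TCP) lies at the very end of the fingers, on their centre line; the grasp point (between the pads) lies 19 mm behind it; z points along the fingers, y is the line along which they close (so a half turn about z gives the same grasp; the last joint's range is limited). The gripper opens to 85 mm and grips with 20 to 120 N. Pads are 22 mm wide; open, the fingers measure 114 mm over their backs; the gripper's body (76 mm by 85 mm) begins 54 mm behind the grasp point. The pads swing forward as they close: fully open they stand 13 mm farther back than shut.
Start: joints at [-1.414, 0.181, 1.607, -0, 1.354, -0.206], TCP at [0.204, -0.538, 0.231] pointing down, gripper open.
Joint ranges: [-2.99, 2.99], [-0.89, 2.07], [0.3, 2.58], [-1.14, 4.28], [0, 2.63], [-3.12, 3.12]. Speed limits (rad/s): [2.57, 2.57, 3.01, 3.14, 3.14, 3.14].

## Interface

Orientations are given as a unit quaternion [w, x, y, z].
In Python, from bench import ctrl, camera, calibration, order, outline_of gives the robot as it stands.
- The arm moves only by the tool move_arm, never from a script. Its argument "series" is a list that holds one entry, the list of rows, each a list of 5 numbers: the opening, from 0 (shut) to 1 (fully open), then the shift along the tool's x, y, z in mm, then the turn about the tool's z in rad. A call has exactly 10 rows; each row is the pose to reach, as a shift and turn from the pose commanded when the call began, along the tool's axes at that moment; what a row does not reach only later rows make up. A row lasts 1/12 s, in which the tool goes at most 41.7 mm and 7.16 degrees, less where a joint would pass 70% of its speed; a pose out of reach is approached as far as the arm can. A call with a gripper value outside its range is refused whole. The fingers move at their own pace and stop on an object; the grip force is fixed at half the most. Time passes only in rows, so rows that repeat a pose let the fingers close, or fill a call up. It gives the time, the measured TCP pose, the force, the opening and the grip force at its end, in the units of the state.
- ctrl.get_obs(): the state, without advancing time (a new reading comes with each control period).
- camera(name): name is "side" or "top" or "wrist"; returns (picture, depth): 400x640x3 uint8, blue, green, red; 400x640 float32, m along the optical axis (not along the pixel's ray), 0 where there is no reading.
- calibration(name): a dict with "intrinsics" (3x3 intrinsics, pixels), "k1" (the pictures are not rectified: a ray, as slopes to the right and down, at radius r is drawn at 1 + k1 r^2 times it, then the intrinsics apply), "rvec" (rotation vector, rad) and "tvec" (3), from world to camera coordinates, as OpenCV has them. Camera axes: x right, y down, z forward; pixel columns grow to the right and rows downward; lengths in m; the calibration is good to about 2 mm. A picture is of the moment at which its call begins: read the wrist's pose just before it. calibration takes no time and is no camera call; for the wrist camera it gives the pose at the moment of the call.
- order.hand_in(): hands the job in; it is judged then, once.
Trained networks look in the newest picture that a camera, given by its name, has taken for a name from the list of things; names that differ only in an ending like _2 or _b are one class to them, and where a whole thing is asked for, a point or a joint stands for the part that bears it (a point fixed in the world has none). Each returns a list of dicts, best first, with "conf" (0 to 1); they miss things now and then, are a little off and sometimes report something else, mostly with a low value. They report only what shows in the picture. A call takes as long as a camera call. They do not tell look-alikes from the thing itself.
- outline_of(target, camera): "region" (400x640 bool, what is visible of it) and "bbox" ([centre column, centre row, width, height] in pixels, round what is visible of it).
The state is a dict: "time_s": time; "q": joint angles; "dq": joint speeds; "joint_efforts": joint torques, N m; "eef_pos": TCP position; "eef_rot": TCP orientation; "wrist_force": force on the tool from outside, world axes, zero at the start; "torque": the same for the moment, N m; "opening": opening from 0.0 (shut) to 1.0 (fully open); "grasp_force": force on a finger pad.
Only numpy, scipy, OpenCV 4.12 (cv2) and the standard library are available. Lean on these libraries where they do the work, as an engineer would, in place of code of your own. Each camera call takes 0.05 s, during which the arm holds its last target. There are 200 camera calls.

## Task

Swing the small cabinet's door wide open by its handle so that the round caddy on its inside comes out, and stand every brush-top tin from the bench upright on the caddy's floor in a honeycomb: one tin in the middle, the others in a ring round it, each close beside the next with no empty place between neighbours in the ring. Then shut the door fully with the tins still packed that way, and leave everything else on the bench where it is.

Things in the scene. Friction and masses are not known exactly. Their poses are not given: they have to be found in the camera images.
- tin1: brush-top tin of tyre cement, bare steel, one of 5 to 7 identical ones standing on the bench (absent ones give no pose): body 42 mm in diameter with bevelled foot and shoulder, 58 mm high, with a black round cap 16 mm in diameter and 34 mm tall on top (92 mm in all, about 130 g, bottom-heavy). Origin at the centre of its underside, z up along its axis
- tin2: brush-top tin of tyre cement, bare steel, one of 5 to 7 identical ones standing on the bench (absent ones give no pose): body 42 mm in diameter with bevelled foot and shoulder, 58 mm high, with a black round cap 16 mm in diameter and 34 mm tall on top (92 mm in all, about 130 g, bottom-heavy). Origin at the centre of its underside, z up along its axis
- tin3: brush-top tin of tyre cement, bare steel, one of 5 to 7 identical ones standing on the bench (absent ones give no pose): body 42 mm in diameter with bevelled foot and shoulder, 58 mm high, with a black round cap 16 mm in diameter and 34 mm tall on top (92 mm in all, about 130 g, bottom-heavy). Origin at the centre of its underside, z up along its axis
- tin4: brush-top tin of tyre cement, bare steel, one of 5 to 7 identical ones standing on the bench (absent ones give no pose): body 42 mm in diameter with bevelled foot and shoulder, 58 mm high, with a black round cap 16 mm in diameter and 34 mm tall on top (92 mm in all, about 130 g, bottom-heavy). Origin at the centre of its underside, z up along its axis
- tin5: brush-top tin of tyre cement, bare steel, one of 5 to 7 identical ones standing on the bench (absent ones give no pose): body 42 mm in diameter with bevelled foot and shoulder, 58 mm high, with a black round cap 16 mm in diameter and 34 mm tall on top (92 mm in all, about 130 g, bottom-heavy). Origin at the centre of its underside, z up along its axis
- tin6: brush-top tin of tyre cement, bare steel, one of 5 to 7 identical ones standing on the bench (absent ones give no pose): body 42 mm in diameter with bevelled foot and shoulder, 58 mm high, with a black round cap 16 mm in diameter and 34 mm tall on top (92 mm in all, about 130 g, bottom-heavy). Origin at the centre of its underside, z up along its axis
- tin7: brush-top tin of tyre cement, bare steel, one of 5 to 7 identical ones standing on the bench (absent ones give no pose): body 42 mm in diameter with bevelled foot and shoulder, 58 mm high, with a black round cap 16 mm in diameter and 34 mm tall on top (92 mm in all, about 130 g, bottom-heavy). Origin at the centre of its underside, z up along its axis
- door (a joint): door of the cabinet, rad: 0 shut, grows as it opens towards the robot, stops at 1.75; a stiff hinge (about 0.5 N m) that stays where it is left, no latch
- door_hinge (a point): point on the door's upright hinge axis at the left (+y) front edge of the cabinet, 220 mm above the bench. Seen from above the door opens clockwise. Axes turn with the door: -y runs along the door from hinge to free edge, -x away from its outside face (door shut: axes of the cabinet). Door 266 mm wide, its top 245 mm above the bench
- door_handle (a point): grip point on the door's handle, an upright round steel bar 12 mm thick, its centre 45 mm out from the door's outside face (59 mm out from the hinge axis), 240 mm along the door from the hinge. The bar runs from 84 to 241 mm above the bench, this point is at 213 mm; above 170 mm it stands free, its stays to the door are lower. Axes as door_hinge
- caddy_in (a point): centre of the inner floor of the round open steel caddy fixed inside the door, swinging with it; floor 115 mm above the bench, inner diameter 156 mm, wall 4 mm thick, 50 mm high inside. Centre 122 mm along the door from the hinge, 99 mm from its inside face. Holds seven tins: one in the middle, six with centres 46 to 55 mm from it. Axes as door_hinge
- cabinet: small grey steel cabinet standing fixed on the bench, 280 mm wide, 195 mm deep, 250 mm high, roofed, with a blue door in front. Origin at the bench in the middle of its front; its front faces -x of this frame, z up
- hub: bystander: bare aluminium wheel hub standing on the bench, 66 mm across its lower flange, 56 mm high; origin under its centre
- sprockets: bystander: stack of sprockets lying flat, 72 mm across, 34 mm high, tapering upward; origin under its centre
- screwdriver: bystander: screwdriver lying on the bench, 200 mm long
- wrench: bystander: wrench lying on the bench, 190 mm long
- cleaner: bystander: white plastic bottle, 60 mm in diameter, 130 mm high; origin under its centre
- axle_box: bystander: cardboard box 110 x 160 x 60 mm; origin under its centre
- grip: bystander: black rubber handlebar grip lying on the bench, 120 mm long, 32 mm in diameter, with a small flat clamp tab; origin on the bench under its middle
Mind the look-alikes: they are no part of the job. Leave any green look-alike of the tin4 alone. Leave any red look-alike of the tin5 alone.

How it is judged:
By the outcome, as a careful person would: the job done as asked, in the order asked, and still so for the second after the job is handed in, with the robot touching nothing.
Of tin1, tin2, tin3, tin4, tin5, tin6, tin7 only 5 to 7 are there at a start; the rules pass over those that are not, and their reading is None.
At some moment in a run one of tin1, tin2, tin3, tin4, tin5, tin6, tin7 may be knocked a few centimetres aside while the robot is not near it.
It also fails if it takes over 210 s, if anything falls off the work surface, if the arm or the gripper's body presses on something with over 40 N, if the wrist force passes 120 N, or if a joint passes its speed limit or range.

## Working session

There is one attempt and no reset: what is moved stays moved. The work goes in short steps, Python scripts to look and compute and a tool call to move; the robot and the scene stay as the last step left them, time stands still between calls to the robot, and variables do not carry over. Pictures are saved under pics/ and viewed, at most 14 in all, crops included, and the job is handed in when it is done.

Besides the shell and the picture viewer there is one more tool, called after ">>>" by a JSON object that holds its "fn" and its "kwargs". move_arm: Moves the arm, as the interface text tells. Its arguments: {"type":"object","properties":{"series":{"type":"array","items":{"type":"array","items":{"type":"array","items":{"type":"number"}}}}},"required":["series"]}

```bash
ls; mkdir -p pics
cat > h.py <<'E'
import numpy as np, cv2
from bench import ctrl, camera, calibration, order, outline_of
def pose(n):
    c=calibration(n); R=cv2.Rodrigues(np.array(c["rvec"],float))[0]
    return np.array(c["intrinsics"],float),float(c["k1"]),R,np.array(c["tvec"],float).ravel()
def rays(n,uv,c=None):
    K,k,R,t=c or pose(n); uv=np.atleast_2d(uv).astype(float)
    d=np.c_[(uv[:,0]-K[0,2])/K[0,0],(uv[:,1]-K[1,2])/K[1,1]]; s=d.copy()
    for _ in range(20): s=d/(1+k*(s**2).sum(1,keepdims=True))
    return np.c_[s,np.ones(len(s))],R,t
def cloud(n,uv,z,c=None):
    s,R,t=rays(n,uv,c); return (s*np.asarray(z).reshape(-1,1)-t)@R
def proj(n,P,c=None):
    K,k,R,t=c or pose(n); p=np.atleast_2d(P)@R.T+t; s=p[:,:2]/p[:,2:]
    s=s*(1+k*(s**2).sum(1,keepdims=True)); return np.c_[s[:,0]*K[0,0]+K[0,2],s[:,1]*K[1,1]+K[1,2]]
def onplane(n,uv,h,c=None):
    s,R,t=rays(n,uv,c); o=-R.T@t; d=s@R; return o+d*((h-o[2])/d[:,2:])
def region_pts(n,reg,dep,c=None):
    v,u=np.nonzero(reg&(dep>0)); return cloud(n,np.c_[u,v],dep[v,u],c)
E
python3 - <<'E'
from h import *
for n in("top","side"):
    im,d=camera(n); cv2.imwrite(f"pics/{n}0.png",im); K,k,R,t=pose(n); print(n,-R.T@t,R[2],K[0,0],k)
    np.save(n+"_d.npy",d)
print(ctrl.get_obs())
E
```

```text
pics
top [ 0.38142857 -0.029187    1.85310257] [ 0.11457014  0.00614059 -0.99339618] 503.4922462100111 -0.01778574718760196
side [0.14679847 0.90226425 1.05769148] [ 0.32337737 -0.67905895 -0.65901898] 473.3335909687647 -0.10487289283761449
{'time_s': 0.1, 'q': array([-1.41429312e+00,  1.81461121e-01,  1.60795927e+00,  1.17909408e-05,
        1.35379658e+00, -2.06294685e-01]), 'dq': array([ 0.00063439, -0.00353176, -0.00314566, -0.00110876, -0.00048376,
       -0.00069722]), 'joint_efforts': array([ 2.89081445e-04, -4.45879591e+01, -3.52237272e+01, -2.83964200e-04,
        4.15983814e-03,  1.59163545e-05]), 'eef_pos': array([ 0.20400251, -0.53703867,  0.23045264]), 'eef_rot': array([-8.11762408e-04,  9.83592183e-01,  1.80404430e-01,  2.59715608e-05]), 'wrist_force': array([ 0.30857492,  0.62508857, -0.00627663]), 'torque': array([ 0.00232895, -0.0261491 ,  0.01075873]), 'grasp_force': 0.0, 'opening': 0.9993150310113457}
```

View pics/top0.png

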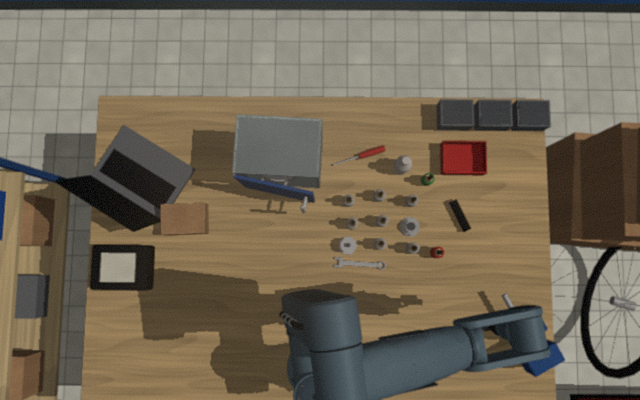

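View pics/side0.png

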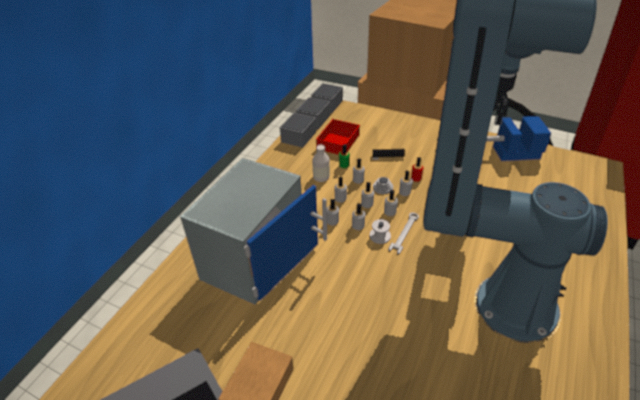

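Run:
```python
from h import *
for n in("top","side"):
    im,d=camera(n)
    for t in("tin1","cabinet","door_handle","door"):
        for r in outline_of(t,n):
            P=region_pts(n,r["region"],d)
            if t=="tin1":
                Q=P[P[:,2]>0.075]; 
                print(n,t,round(r["conf"],2),np.round(r["bbox"]),len(P),len(Q),np.round(Q.mean(0),4) if len(Q) else "",P[:,2].max().round(3) if len(P) else "", im[r["region"]].mean(0).round())
            else:
                print(n,t,round(r["conf"],2),np.round(r["bbox"]),len(P),np.round(np.percentile(P,[5,50,95],axis=0),3).tolist() if len(P) else "")
                if t=="cabinet" and n=="top" and r["conf"]>.5:
                    Q=P[P[:,2]>.235]; rect=cv2.minAreaRect((Q[:,:2]).astype(np.float32)); print("roof",rect,np.round(cv2.boxPoints(rect),3).tolist(),Q[:,2].mean())
                if t=="door" and r["conf"]>.5 and n=="side":
                    Q=P[(P[:,2]<.235)&(P[:,2]>.02)]; l=cv2.fitLine(Q[:,:2].astype(np.float32),cv2.DIST_HUBER,0,.01,.01).ravel(); print("doorline",l,"rms",np.abs((Q[:,:2]-l[2:])@[-l[1],l[0]]).mean(), np.arctan2(l[1],l[0]))
                    s=(Q[:,:2]-l[2:])@l[:2]; print("span",l[2:]+l[:2]*s.min(),l[2:]+l[:2]*s.max())
```

```text
top tin1 0.6 [429. 180.  12.  10.] 141 20 [ 0.6773 -0.3982  0.091 ] 0.099 [44. 71. 64.]
top tin1 0.5 [410. 200.  13.   9.] 52 11 [ 0.5974 -0.3395  0.0908] 0.096 [64. 70. 75.]
top tin1 0.5 [380. 220.  14.  14.] 121 17 [ 0.5242 -0.2299  0.0915] 0.103 [72. 82. 90.]
top tin1 0.47 [377. 197.  10.  11.] 128 19 [ 0.6173 -0.2216  0.0896] 0.1 [74. 86. 94.]
top tin1 0.4 [351. 222.   8.  12.] 77 17 [ 0.5137 -0.1219  0.0912] 0.102 [73. 83. 90.]
top cabinet 0.8 [279. 162.  87.  98.] 6721 [[0.609, 0.004, 0.016], [0.72, 0.127, 0.248], [0.835, 0.258, 0.255]]
roof ((0.7002472877502441, 0.13469015061855316), (0.28167107701301575, 0.29909011721611023), 86.91584777832031) [[0.5429999828338623, 0.0020000000949949026], [0.8420000076293945, -0.014000000432133675], [0.8569999933242798, 0.2669999897480011], [0.5580000281333923, 0.28299999237060547]] 0.24941346027569106
top cabinet 0.24 [404. 165.  17.  20.] 270 [[0.699, -0.324, 0.024], [0.718, -0.297, 0.091], [0.746, -0.276, 0.132]]
top door_handle 0.77 [275. 192.  78.  41.] 1084 [[0.59, 0.03, 0.048], [0.624, 0.135, 0.168], [0.667, 0.251, 0.248]]
top door 0.
[... 819 characters left out ...]
 82. 88.]
side tin1 0.47 [415. 172.   9.  25.] 230 30 [ 0.4096 -0.4215  0.0857] 0.097 [ 27.  46. 116.]
side cabinet 0.93 [255. 233. 148. 145.] 13827 [[0.597, 0.02, 0.036], [0.694, 0.195, 0.21], [0.832, 0.278, 0.252]]
side cabinet 0.68 [261. 370.  75.  58.] 2962 [[0.471, 0.417, 0.02], [0.523, 0.48, 0.06], [0.574, 0.547, 0.063]]
side door_handle 0.85 [288. 244.  84. 112.] 4810 [[0.589, 0.039, 0.036], [0.621, 0.153, 0.149], [0.652, 0.272, 0.244]]
side door 0.89 [285. 243.  83. 111.] 5018 [[0.588, 0.035, 0.03], [0.621, 0.154, 0.147], [0.66, 0.272, 0.244]]
doorline [0.22275272 0.974875   0.63383347 0.22155002] rms 0.009159789847941085 1.3461591
span [0.58687507 0.01603709] [0.64874451 0.28680803]
```

```bash
cat >> h.py <<'E'
def Rt():
    o=ctrl.get_obs(); w,x,y,z=o["eef_rot"]
    from scipy.spatial.transform import Rotation as S
    return S.from_quat([x,y,z,w]).as_matrix(), np.array(o["eef_pos"])
def go(target,p=None):
    "shift in tool mm for world target"
    R,q=Rt(); return np.round(R.T@(np.array(target)-(q if p is None else p))*1000,1)
E
python3 - <<'E'
from h import *
im,d=camera("top"); v,u=np.nonzero(d>0); P=cloud("top",np.c_[u,v],d[v,u])
m=(P[:,2]>.242)&(P[:,2]<.262)&(P[:,0]>.5)&(P[:,0]<.95)&(P[:,1]<.35)&(P[:,1]>-.05)&(u<330)&(v<190)
# exclude blue
col=im[v,u].astype(int); grey=np.abs(col[:,0]-col[:,2])<25
Q=P[m&grey]; 
r=cv2.minAreaRect(Q[:,:2].astype(np.float32)); print("roof",r,np.round(cv2.boxPoints(r),3).tolist())
im,d=camera("side"); r=outline_of("door","side")[0]; Q=region_pts("side",r["region"],d); Q=Q[(Q[:,2]>.03)&(Q[:,2]<.235)]
best=0
rng=np.random.default_rng(0)
for _ in range(500):
    a,b=Q[rng.choice(len(Q),2),:2]; t=(b-a); L=np.linalg.norm(t)
    if L<.1: continue
    t/=L; n=np.array([-t[1],t[0]]); k=np.abs((Q[:,:2]-a)@n)<.003
    if k.sum()>best: best=k.sum(); K=k
l=Q[K][:,:2]; c=l.mean(0); t=np.linalg.svd(l-c,full_matrices=False)[2][0]; t*=np.sign(-t[1]); n=np.array([t[1],-t[0]]);  n*=-np.sign(n[0])
s=(l-c)@t; print("door pts",best,len(Q),"tangent",t,"out n",n,"angle",np.arctan2(-t[0],-t[1]),"hinge end",c+t*np.percentile(s,.5),"free",c+t*np.percentile(s,99.5))
o=(Q[:,:2]-c)@n; H=Q[(o>.03)&(o<.08)]; print("handle",len(H),H.mean(0),"upper",H[H[:,2]>.17].mean(0),H[:,2].min(),H[:,2].max(),"off",np.median(o[(o>.03)]), "along from free",)
R,p=Rt(); print(R.round(3),p)
E
```

```text
roof ((0.7295839786529541, 0.13298705220222473), (0.280948281288147, 0.23823434114456177), 87.22940063476562) [[0.6039999723434448, -0.0020000000949949026], [0.8420000076293945, -0.013000000268220901], [0.8550000190734863, 0.2680000066757202], [0.6169999837875366, 0.27900001406669617]]
door pts 3533 4194 tangent [-0.2171878  -0.97612984] out n [-0.97612984  0.2171878 ] angle 0.21893257783552483 hinge end [0.64656578 0.28038269] free [0.58921087 0.0226065 ]
handle 189 [0.54954412 0.05815326 0.16443571] upper [0.5487585  0.05798232 0.20150446] 0.08948695384536955 0.2346978505227435 off 0.04806105375257721 along from free
[[ 0.935  0.355  0.   ]
 [ 0.355 -0.935 -0.   ]
 [-0.     0.    -1.   ]] [ 0.20408127 -0.53760506  0.23133479]
```

>>> {"fn": "move_arm", "kwargs": {"series": [[[1,0,0,-40,0],[1,20,-16,-80,-0.12],[1,50,-40,-90,-0.24],[1,80,-65,-90,-0.36],[1,110,-90,-90,-0.48],[1,140,-114,-90,-0.6],[1,170,-138,-90,-0.72],[1,200,-162,-90,-0.84],[1,230,-186,-90,-0.96],[1,260,-210,-90,-1.08]]]}}

```text
time_s: 1.58
eef_pos: [0.3732, -0.2473, 0.3216]
eef_rot: [0.0, 0.749, 0.663, 0.0]
wrist_force: [0.0, -0.4, 0.3]
opening: 1.003
grasp_force: 0.0
```

```bash
cat >> h.py <<'E'
def yaw():
    R,p=Rt(); return np.arctan2(R[1,0],R[0,0])
hinge=np.array([.660,.277])
def dt(psi): return np.array([np.sin(psi),-np.cos(psi)]),np.array([-np.cos(psi),-np.sin(psi)])
def handle(psi):
    t,n=dt(psi); return hinge+.24*t+.059*n
E
python3 - <<'E'
from h import *
R,p=Rt(); print(p,yaw(),go([.550,.055,.31]),"turn",yaw()-(np.pi-.219)); print(ctrl.get_obs()["q"])
E
```

```text
[ 0.37316701 -0.24728845  0.32159811] 1.4483030778611692 [321.6 138.6  11.5] turn -1.474289575728624
[-8.51543223e-01 -1.82477181e-01  1.78900754e+00  4.23122318e-05
  1.53416185e+00 -7.29051704e-01]
```

>>> {"fn": "move_arm", "kwargs": {"series": [[[1,32,14,1,-0.12],[1,64,28,2,-0.24],[1,96,42,3,-0.36],[1,128,56,4,-0.48],[1,160,70,6,-0.6],[1,192,84,8,-0.72],[1,224,98,9,-0.84],[1,256,112,10,-0.96],[1,288,126,11,-1.08],[1,320,138,11,-1.2]]]}}

```text
time_s: 2.42
eef_pos: [0.551, 0.0526, 0.3101]
eef_rot: [0.0, 0.244, 0.97, 0.0]
wrist_force: [0.1, -0.2, 0.0]
opening: 1.001
grasp_force: 0.0
```

>>> {"fn": "move_arm", "kwargs": {"series": [[[1,0,0,0,-0.12],[1,0,0,0,-0.24],[1,0,0,0,-0.275],[1,0,0,0,-0.275],[1,0,0,0,-0.275],[1,0,0,0,-0.275],[1,0,0,0,-0.275],[1,0,0,0,-0.275],[1,0,0,0,-0.275],[1,0,0,0,-0.275]]]}}

```text
time_s: 3.25
eef_pos: [0.5503, 0.0507, 0.3103]
eef_rot: [0.0, 0.112, 0.994, 0.0]
wrist_force: [-0.2, -0.2, -0.0]
opening: 0.999
grasp_force: 0.0
```

Run:
```python
from h import *
R,p=Rt(); print(p,yaw(),go([.550,.055,.31])); print(ctrl.get_obs()["q"])
im,d=camera("wrist"); c=pose("wrist"); K,k,Rc,t=c; print("cam",-Rc.T@t,Rc[2])
q=proj("wrist",[[*handle(-.219),.241],[*handle(-.219),.17],[*hinge,.245],*[[*p[:2],z] for z in (.31,.241)]]); print(q.round())
for a,col in zip(q,[(0,0,255),(0,255,255),(255,0,0),(0,255,0),(0,255,0)]): cv2.circle(im,tuple(int(x) for x in a),4,col,1)
cv2.imwrite("pics/w1.png",im)
```

```text
[0.55033831 0.05066306 0.31033939] 2.9173076100409676 [1.3 4.2 0.3]
[-1.23003481e-01  7.45654091e-02  1.56596829e+00  1.01662053e-05
  1.50097035e+00 -1.46951547e+00]
cam [0.48293599 0.06520595 0.45327124] [ 0.26640636 -0.06045154 -0.96196323]
[[330. 212.]
 [328. 186.]
 [686. 295.]
 [323. 262.]
 [322. 214.]]
```

View pics/w1.png

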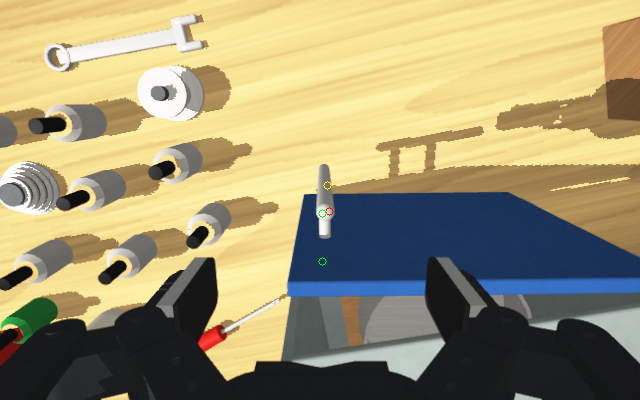

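Run:
```python
from h import *
im,d=camera("wrist"); c=pose("wrist")
v,u=np.mgrid[155:245,300:350]; v=v.ravel();u=u.ravel(); z=d[v,u]; k=z>0
P=cloud("wrist",np.c_[u,v][k],z[k],c)
for lo,hi in((.236,.25),(.2,.236),(.17,.2),(.12,.17)):
    m=(P[:,2]>lo)&(P[:,2]<hi)&(np.linalg.norm(P[:,:2]-[.55,.055],axis=1)<.03); Q=P[m]
    print(lo,len(Q),Q.mean(0).round(4),Q.min(0).round(4),Q.max(0).round(4))
```

```text
0.236 249 [0.5502 0.0527 0.2394] [0.5453 0.0469 0.236 ] [0.5564 0.0582 0.242 ]
0.2 230 [0.5465 0.0536 0.2196] [0.545  0.0472 0.2002] [0.5515 0.0586 0.2359]
0.17 128 [0.5464 0.0536 0.186 ] [0.5448 0.0471 0.1702] [0.5507 0.0586 0.1999]
0.12 147 [0.5464 0.0535 0.1468] [0.5448 0.0473 0.1204] [0.5511 0.0587 0.1697]
```

>>> {"fn": "move_arm", "kwargs": {"series": [[[1,0,2,30,0],[1,0,2,60,0],[1,0,2,90,0],[1,0,2,110,0],[1,0,2,116,0],[0,0,2,116,0],[0,0,2,116,0],[0,0,2,116,0],[0,0,2,116,0],[0,0,2,116,0]]]}}

```text
time_s: 4.18
eef_pos: [0.5517, 0.0526, 0.1959]
eef_rot: [0.001, 0.112, 0.994, -0.0]
wrist_force: [0.2, 0.1, -0.3]
opening: 0.298
grasp_force: 0.0
```

```bash
sed -i 's/hinge=np.array(\[.660,.277\])/hinge=np.array([.660,.275])/' h.py
cat > arc.py <<'E'
from h import *
import sys
o=ctrl.get_obs(); print(o["eef_pos"],o["opening"],o["grasp_force"],o["wrist_force"],o["q"])
# arc(s): from present psi to given psi, n rows, printing per-call rows
a=[float(x) for x in sys.argv[1:]]; p0,p1,st=a
R,p=Rt(); p=p.copy(); y=yaw(); psis=np.arange(p0,p1,st*np.sign(p1-p0))[1:]; psis=np.append(psis,p1)
h0=handle(p0); rows=[]; base_yaw=y; base_p=p0
for i in range(0,len(psis),10):
    B=np.array([[np.cos(base_yaw),np.sin(base_yaw)],[np.sin(base_yaw),-np.cos(base_yaw)]])
    call=[]
    for q in psis[i:i+10]:
        s=B.T@(handle(q)-handle(base_p))*1000; call.append([0,*np.round(s).astype(int).tolist(),0,round(base_p-q,2)])
    print(call); base_yaw-=base_p-q; base_p=q
E
python3 arc.py -.219 -1.7 .075
```

```text
[0.55172449 0.05263567 0.19589125] 0.2976310593307631 0.0 [ 0.22522985  0.08552466 -0.32163184] [-1.19066699e-01  1.67191472e-01  1.69712384e+00 -3.01272741e-07
  1.27450280e+00 -1.46605818e+00]
[[0, 18, 5, 0, np.float64(0.07)], [0, 35, 11, 0, np.float64(0.15)], [0, 52, 19, 0, np.float64(0.22)], [0, 68, 28, 0, np.float64(0.3)], [0, 84, 38, 0, np.float64(0.37)], [0, 99, 49, 0, np.float64(0.45)], [0, 113, 61, 0, np.float64(0.52)], [0, 126, 75, 0, np.float64(0.6)], [0, 137, 89, 0, np.float64(0.67)], [0, 148, 104, 0, np.float64(0.75)]]
[[0, 18, 5, 0, np.float64(0.08)], [0, 35, 11, 0, np.float64(0.15)], [0, 52, 19, 0, np.float64(0.22)], [0, 68, 28, 0, np.float64(0.3)], [0, 84, 38, 0, np.float64(0.38)], [0, 99, 49, 0, np.float64(0.45)], [0, 113, 61, 0, np.float64(0.52)], [0, 126, 75, 0, np.float64(0.6)], [0, 137, 89, 0, np.float64(0.68)], [0, 146, 100, 0, np.float64(0.73)]]
```

>>> {"fn": "move_arm", "kwargs": {"series": [[[0,0,0,0,0],[0,0,0,0,0],[0,0,0,0,0],[0,0,0,0,0],[0,0,0,0,0],[0,0,0,0,0],[0,0,0,0,0],[0,0,0,0,0],[0,0,0,0,0],[0,0,0,0,0]]]}}

```text
time_s: 5.02
eef_pos: [0.5515, 0.053, 0.1955]
eef_rot: [0.001, 0.112, 0.994, 0.0]
wrist_force: [-0.8, 0.8, 5.9]
opening: 0.125
grasp_force: 58.4
```

>>> {"fn": "move_arm", "kwargs": {"series": [[[0,18,5,0,0.07],[0,35,11,0,0.15],[0,52,19,0,0.22],[0,68,28,0,0.3],[0,84,38,0,0.37],[0,99,49,0,0.45],[0,113,61,0,0.52],[0,126,75,0,0.6],[0,137,89,0,0.67],[0,148,104,0,0.75]]]}}

```text
time_s: 5.85
eef_pos: [0.4288, 0.1866, 0.1954]
eef_rot: [0.0, 0.469, 0.883, -0.001]
wrist_force: [-3.1, -1.9, 8.4]
opening: 0.122
grasp_force: 61.4
```

```bash
python3 arc.py -.969 -1.7 .075; python3 -c "
from h import *
print(handle(-.969),yaw(),np.pi-.969)"
```

```text
[0.42883628 0.18656029 0.195438  ] 0.12160605218293447 61.42382740974426 [-3.0982233  -1.9373506   8.37402536] [ 0.15730588 -0.02640768  1.90447451 -0.00238067  1.26416625 -0.4353801 ]
[[0, 18, 5, 0, np.float64(0.08)], [0, 35, 11, 0, np.float64(0.15)], [0, 52, 19, 0, np.float64(0.23)], [0, 69, 28, 0, np.float64(0.3)], [0, 84, 38, 0, np.float64(0.38)], [0, 99, 49, 0, np.float64(0.45)], [0, 113, 61, 0, np.float64(0.53)], [0, 126, 74, 0, np.float64(0.6)], [0, 138, 88, 0, np.float64(0.68)], [0, 146, 99, 0, np.float64(0.73)]]
[0.42876188 0.18776509] 2.164203003594596 2.1725926535897933
```

Works well; finish the swing.

>>> {"fn": "move_arm", "kwargs": {"series": [[[0,18,5,0,0.08],[0,35,11,0,0.15],[0,52,19,0,0.23],[0,69,28,0,0.3],[0,84,38,0,0.38],[0,99,49,0,0.45],[0,113,61,0,0.53],[0,126,74,0,0.6],[0,138,88,0,0.68],[0,144,96,0,0.71]]]}}

```text
time_s: 6.68
eef_pos: [0.4281, 0.3618, 0.1955]
eef_rot: [-0.0, 0.747, 0.665, 0.001]
wrist_force: [-3.8, -2.2, 9.8]
opening: 0.121
grasp_force: 61.6
```

>>> {"fn": "move_arm", "kwargs": {"series": [[[0,0,0,0,0],[1,0,0,0,0],[1,0,0,0,0],[1,0,0,0,0],[1,0,0,0,0],[1,0,0,0,0],[1,0,0,0,0],[1,0,0,-20,0],[1,0,0,-60,0],[1,0,0,-100,0]]]}}

```text
time_s: 7.52
eef_pos: [0.4269, 0.3592, 0.2936]
eef_rot: [-0.001, 0.746, 0.666, -0.002]
wrist_force: [1.3, 1.1, 1.0]
opening: 0.999
grasp_force: 0.0
```

Run:
```python
from h import *
print(ctrl.get_obs()["q"],yaw(),Rt()[1])
im,d=camera("top"); cv2.imwrite("pics/t2.png",im[80:330,150:470].repeat(2,0).repeat(2,1))
im,d=camera("side"); r=outline_of("door","side"); print([x["conf"] for x in r])
v,u=np.nonzero(d>0);P=cloud("side",np.c_[u,v],d[v,u]); m=(P[:,2]>.02)&(P[:,2]<.24)&(P[:,0]>.38)&(P[:,0]<.68)&(P[:,1]>.2)&(P[:,1]<.36); Q=P[m]
l=cv2.fitLine(Q[:,:2].astype(np.float32),cv2.DIST_HUBER,0,.002,.001).ravel(); print("outer face",l,len(Q),np.arctan2(-l[0],-l[1]))
cv2.imwrite("pics/s2.png",im)
```

```text
[ 4.86803930e-01  9.95003897e-02  1.57219890e+00 -9.51267082e-06
  1.47452425e+00  6.00134021e-01] 1.4574721775715647 [0.42686823 0.35921674 0.29364441]
[0.84]
outer face [ 0.9929585  -0.1184629   0.55096436  0.30329207] 4982 -1.4520546
```

View pics/t2.png

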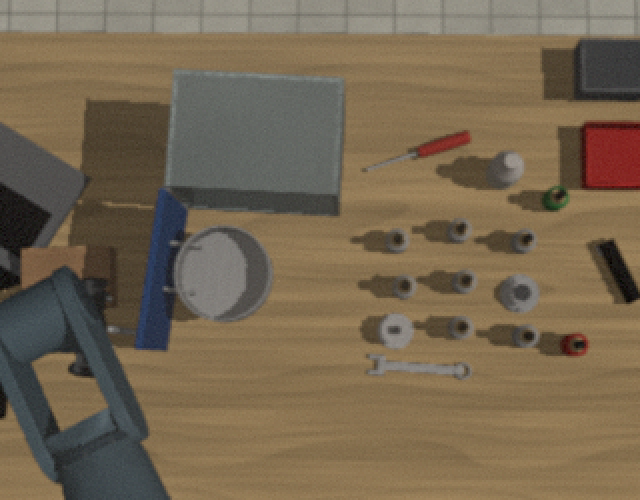

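>>> {"fn": "move_arm", "kwargs": {"series": [[[1,-24,14,-20,-0.02],[1,-48,28,-35,-0.04],[1,-80,46,-50,-0.06],[1,-112,64,-60,-0.08],[1,-144,84,-70,-0.1],[1,-176,104,-70,-0.113],[1,-200,118,-70,-0.113],[1,-217,128,-70,-0.113],[1,-217,128,-70,-0.113],[1,-217,128,-70,-0.113]]]}}

```text
time_s: 8.5
eef_pos: [0.5305, 0.129, 0.3627]
eef_rot: [-0.001, 0.708, 0.706, -0.001]
wrist_force: [0.2, -0.2, 0.3]
opening: 0.999
grasp_force: 0.0
```

Run:
```python
from h import *
print(ctrl.get_obs()["q"],yaw(),Rt()[1])
im,d=camera("wrist"); c=pose("wrist"); 
v,u=np.nonzero(d>0);P=cloud("wrist",np.c_[u,v],d[v,u],c); np.save("cad.npy",P)
r=np.linalg.norm(P[:,:2]-[.527,.19],axis=1)
F=P[(P[:,2]>.105)&(P[:,2]<.125)&(r<.09)]; print("floor z",np.median(F[:,2]),len(F))
W=P[(P[:,2]>.159)&(P[:,2]<.172)&(r<.11)&(r>.06)]
from scipy.optimize import least_squares
f=least_squares(lambda a:np.hypot(W[:,0]-a[0],W[:,1]-a[1])-a[2],[.527,.19,.08],loss="soft_l1",f_scale=.002); print("rim",f.x,len(W),np.percentile(W[:,2],95))
# inner wall points
W=P[(P[:,2]>.122)&(P[:,2]<.155)&(r<.095)&(r>.06)]
f=least_squares(lambda a:np.hypot(W[:,0]-a[0],W[:,1]-a[1])-a[2],[.527,.19,.08],loss="soft_l1",f_scale=.002); print("inner wall",f.x,len(W))
for rr in (.078,.082):
  for a in np.linspace(0,2*np.pi,40):
    q=proj("wrist",[[f.x[0]+rr*np.cos(a),f.x[1]+rr*np.sin(a),.165]],c)[0]; cv2.circle(im,tuple(int(x) for x in q),1,(0,0,255),-1)
cv2.imwrite("pics/w3.png",im)
```

```text
[2.08937223e-02 3.89692214e-02 1.50113314e+00 2.68464966e-04
 1.60411687e+00 2.34845818e-02] 1.5682137867747667 [0.53053671 0.1289978  0.36269827]
floor z 0.11575045086954716 17622
rim [0.52644447 0.19385788 0.07890903] 3065 0.1666520633225373
inner wall [0.52639926 0.19353861 0.07745916] 3882
```

View pics/w3.png

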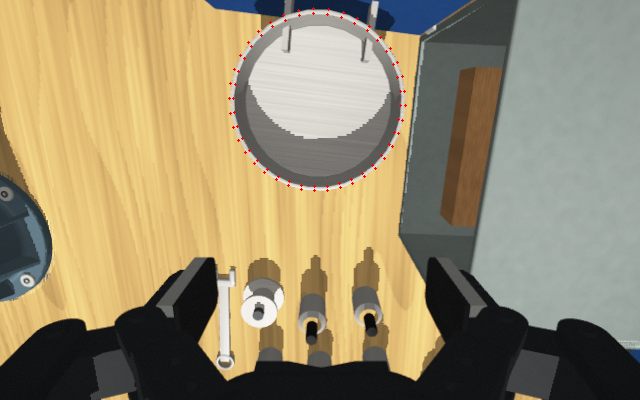

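Run:
```python
from h import *
P=np.load("cad.npy"); r=np.linalg.norm(P[:,:2]-[.5264,.1936],axis=1)
Q=P[(P[:,2]>.172)&(r<.11)]; print(len(Q))
for s in (-1,1):
    q=Q[np.sign(Q[:,0]-.52)==s]; i=np.argsort(q[:,1])[::max(1,len(q)//12)]; print((q[i]-[.5264,.1936,0]).round(3).tolist())
```

```text
44550
[[-0.039, -0.076, 0.4], [-0.055, -0.067, 0.432], [-0.052, -0.062, 0.43], [-0.036, -0.058, 0.443], [-0.038, -0.055, 0.407], [-0.04, -0.054, 0.411], [-0.066, -0.053, 0.429], [-0.041, -0.053, 0.426], [-0.06, -0.052, 0.431], [-0.064, -0.051, 0.427], [-0.024, -0.048, 0.454], [-0.027, -0.047, 0.443], [-0.01, -0.045, 0.457]]
[[0.059, -0.077, 0.425], [0.07, -0.066, 0.432], [0.067, -0.06, 0.432], [0.065, -0.057, 0.423], [0.016, -0.055, 0.436], [0.001, -0.054, 0.448], [0.069, -0.053, 0.433], [0.058, -0.053, 0.417], [0.002, -0.053, 0.446], [0.065, -0.052, 0.449], [0.032, -0.048, 0.449], [0.042, -0.047, 0.445], [0.018, -0.044, 0.456]]
```

Run:
```python
from h import *
P=np.load("cad.npy"); D=P-[.5264,.1936,0]; r=np.hypot(D[:,0],D[:,1])
Q=D[(P[:,2]>.172)&(P[:,2]<.26)&(r<.12)]; print(len(Q), Q.min(0),Q.max(0))
im,d=camera("wrist"); c=pose("wrist")
for (u,v) in [(288,20),(288,30),(288,38),(288,46),(374,8),(371,25),(369,40),(367,55),(330,5)]:
    w=d[v-1:v+2,u-3:u+4]; k=np.argmin(np.where(w>0,w,9)); vv,uu=v-1+k//7,u-3+k%7
    print((u,v),(cloud("wrist",[[uu,vv]],[d[vv,uu]],c)[0]-[.5264,.1936,0]).round(3))
```

```text
Traceback (most recent call last):
ValueError: zero-size array to reduction operation minimum which has no identity
```

Run:
```python
from h import *
im,d=camera("wrist"); c=pose("wrist")
for (u,v) in [(288,20),(288,30),(288,38),(288,46),(374,8),(371,25),(369,40),(367,55),(330,5)]:
    w=d[v-1:v+2,u-3:u+4]; k=np.argmin(np.where(w>0,w,9)); vv,uu=v-1+k//7,u-3+k%7
    print((u,v),(cloud("wrist",[[uu,vv]],[d[vv,uu]],c)[0]-[.5264,.1936,0]).round(3))
```

```text
(288, 20) [-0.024  0.074  0.166]
(288, 30) [-0.03   0.07   0.144]
(288, 38) [-0.031  0.063  0.145]
(288, 46) [-0.03   0.056  0.144]
(374, 8) [0.053 0.089 0.144]
(371, 25) [0.048 0.072 0.145]
(369, 40) [0.05  0.059 0.157]
(367, 55) [0.049 0.046 0.145]
(330, 5) [0.015 0.098 0.114]
```

>>> {"fn": "move_arm", "kwargs": {"series": [[[0.6,-35,10,0,0.0],[0.6,-70,20,10,0],[0.6,-105,30,20,0],[0.6,-140,40,40,0],[0.6,-175,50,60,0],[0.6,-205,60,90,0],[0.6,-236,66,110,0],[0.6,-236,66,120,0],[0.6,-236,66,120,0],[0.6,-236,66,120,0]]]}}

```text
time_s: 9.43
eef_pos: [0.5964, -0.1045, 0.2438]
eef_rot: [-0.001, 0.707, 0.707, -0.0]
wrist_force: [0.6, -0.7, 0.7]
opening: 0.599
grasp_force: 0.0
```

```bash
cat > look.py <<'E'
from h import *
from scipy.optimize import least_squares
import sys
C=np.array([.5264,.1936]); S=[C]+[C+.049*np.array([np.cos(a),np.sin(a)]) for a in np.radians(83.2+60*np.arange(6))]
R,p=Rt(); print("tcp",p.round(4),"yaw",round(yaw(),4),"open",round(ctrl.get_obs()["opening"],3))
im,d=camera("wrist"); c=pose("wrist")
v,u=np.nonzero((d>0)); P=cloud("wrist",np.c_[u,v],d[v,u],c); col=im[v,u].astype(int)
base=float(sys.argv[1]) if len(sys.argv)>1 else 0
m=(P[:,2]>base+.068)&(P[:,2]<base+.098)&(col.max(1)<90)&(v<370)
if base: m&=np.linalg.norm(P[:,:2]-C,axis=1)<.085
k=np.zeros(d.shape,np.uint8); k[v[m],u[m]]=1
n,lab,st,_=cv2.connectedComponentsWithStats(k); L=lab[v,u]
for i in range(1,n):
    if st[i,4]<60: continue
    Q=P[m&(L==i)]
    f=least_squares(lambda a:np.maximum(np.hypot(Q[:,0]-a[0],Q[:,1]-a[1])-.008,0)+.1*np.abs(np.hypot(Q[:,0]-a[0],Q[:,1]-a[1])-.008)*(Q[:,2]<base+.089),Q[:,:2].mean(0),loss="soft_l1",f_scale=.001)
    T=Q[Q[:,2]>base+.089]; tc=(T[:,:2].min(0)+T[:,:2].max(0))/2 if len(T)>10 else [0,0]
    # colour of body just below
    B=(np.hypot(P[:,0]-f.x[0],P[:,1]-f.x[1])<.024)&(P[:,2]<base+.06)&(P[:,2]>base+.03)
    ext=Q.max(0)-Q.min(0)
    if ext[:2].max()>.03: continue
    print("cap",f.x.round(4),"top",np.round(tc,4),"ztop",np.percentile(Q[:,2],98).round(4),len(Q),"bgr",np.median(col[B],0) if B.any() else "", "shift dy,dx mm",np.round((f.x-p[:2])[::-1]*1000,1))
if base:
    for i,s in enumerate(S): print(i,s.round(4))
E
python3 look.py; python3 -c "
from look import S" | tail -0
python3 - <<'E'
import numpy as np
C=np.array([.5264,.1936])
print(np.round([C+.049*np.array([np.cos(a),np.sin(a)]) for a in np.radians(83.2+60*np.arange(6))],4).tolist())
E
```

```text
tcp [ 0.5964 -0.1045  0.2438] yaw 1.5718 open 0.599
cap [0.6545 0.0024] top [0.6475 0.0029] ztop 0.0972 65 bgr [130. 135. 126.] shift dy,dx mm [106.8  58.1]
cap [ 0.5997 -0.1069] top [ 0.5993 -0.1065] ztop 0.0951 322 bgr [144. 152. 156.] shift dy,dx mm [-2.5  3.3]
cap [ 0.5166 -0.1199] top [ 0.5169 -0.1197] ztop 0.0949 380 bgr [133. 140. 143.] shift dy,dx mm [-15.4 -79.7]
cap [ 0.6201 -0.2196] top [ 0.6197 -0.2191] ztop 0.0948 369 bgr [106. 114. 117.] shift dy,dx mm [-115.1   23.7]
cap [ 0.4442 -0.2219] top [ 0.4456 -0.2207] ztop 0.0943 317 bgr [105. 109. 112.] shift dy,dx mm [-117.4 -152.1]
[[0.5322, 0.2423], [0.4872, 0.223], [0.4814, 0.1743], [0.5206, 0.1449], [0.5656, 0.1642], [0.5714, 0.2129]]Exception ignored on flushing sys.stdout:
BrokenPipeError: [Errno 32] Broken pipe
```

>>> {"fn": "move_arm", "kwargs": {"series": [[[0.6,-2,3,40,0],[0.6,-2,3,80,0],[0.6,-2,3,120,0],[0.6,-2,3,150,0],[0.6,-2,3,170,0],[0.6,-2,3,180,0],[0,-2,3,180,0],[0,-2,3,180,0],[0,-2,3,180,0],[0,-2,3,180,0]]]}}

```text
time_s: 10.37
eef_pos: [0.6014, -0.1083, 0.0667]
eef_rot: [0.002, 0.707, 0.707, 0.001]
wrist_force: [-0.1, -0.1, 3.0]
opening: 0.167
grasp_force: 58.8
```

>>> {"fn": "move_arm", "kwargs": {"series": [[[0,0,0,0,0],[0,0,0,0,0],[0,0,0,-20,0],[0,0,0,-60,0],[0,0,0,-100,0],[0,20,-5,-140,0],[0,55,-13,-180,0],[0,90,-22,-220,0],[0,125,-30,-250,0],[0,160,-39,-256,0]]]}}

```text
time_s: 11.2
eef_pos: [0.5668, 0.0304, 0.3142]
eef_rot: [0.002, 0.708, 0.706, 0.001]
wrist_force: [1.1, 0.2, 0.0]
opening: 0.164
grasp_force: 58.7
```

>>> {"fn": "move_arm", "kwargs": {"series": [[[0,35,-9,0,0],[0,70,-17,0,0],[0,105,-26,0,0],[0,130,-32,0,0],[0,140,-34,0,0],[0,140,-34,20,0],[0,140,-34,60,0],[0,140,-34,100,0],[0,140,-34,125,0],[0,140,-34,137,0]]]}}

```text
time_s: 12.03
eef_pos: [0.5333, 0.1689, 0.177]
eef_rot: [0.002, 0.707, 0.707, -0.0]
wrist_force: [-25.7, -15.0, 97.8]
opening: 0.161
grasp_force: 80.8
```

```bash
python3 look.py .115; python3 -c "
from bench import ctrl;print(ctrl.get_obs()['wrist_force'])
from h import *
im,d=camera('wrist');cv2.imwrite('pics/w4.png',im)"
```

```text
tcp [0.5333 0.1689 0.177 ] yaw 1.5713 open 0.161
cap [0.5346 0.1726] top [0.5347 0.1683] ztop 0.2115 2733 bgr [133. 138. 141.] shift dy,dx mm [3.8 1.2]
cap [0.5173 0.1676] top [0.5172 0.1748] ztop 0.2075 428 bgr [134. 139. 141.] shift dy,dx mm [ -1.3 -16.1]
cap [0.5526 0.182 ] top [0.5517 0.1767] ztop 0.2082 431 bgr [133. 138. 141.] shift dy,dx mm [13.1 19.3]
0 [0.5264 0.1936]
1 [0.5322 0.2423]
2 [0.4872 0.223 ]
3 [0.4814 0.1743]
4 [0.5206 0.1449]
5 [0.5656 0.1642]
6 [0.5714 0.2129]
[-5.80405694 -2.20920804 18.78468391]
```

View pics/w4.png

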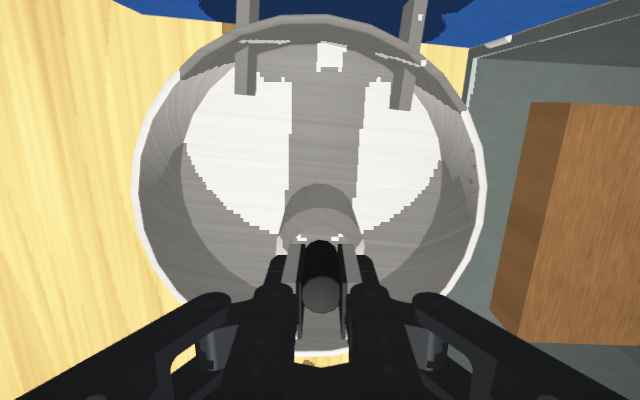

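>>> {"fn": "move_arm", "kwargs": {"series": [[[0,0,0,-7,0],[0,0,0,-7,0],[0,8,-2,-7,0],[0,16,-5,-7,0],[0,24,-7,-7,0],[0,25,-7,-7,0],[0,25,-7,-7,0],[0,25,-7,-6,0],[0,25,-7,-5,0],[0,25,-7,-4,0]]]}}

```text
time_s: 12.97
eef_pos: [0.5252, 0.1955, 0.1775]
eef_rot: [-0.0, 0.707, 0.707, 0.0]
wrist_force: [-3.4, 0.3, 10.2]
opening: 0.167
grasp_force: 68.2
```

```bash
python3 -c "
from bench import ctrl;o=ctrl.get_obs();print(o['eef_pos'],o['wrist_force'],o['eef_rot'])"
```

```text
[0.52520629 0.19550933 0.1774975 ] [-3.37028676  0.2857061  10.19426992] [-8.67288727e-05  7.07159606e-01  7.07053934e-01  1.36153185e-04]
```

>>> {"fn": "move_arm", "kwargs": {"series": [[[0.4,0,0,0,0],[0.4,0,0,0,0],[0.4,0,0,0,0],[0.4,0,0,0,0],[0.4,0,0,-15,0],[0.4,0,0,-40,0],[0.4,0,0,-75,0],[0.4,0,0,-110,0],[0.4,0,0,-135,0],[0.4,0,0,-135,0]]]}}

```text
time_s: 13.8
eef_pos: [0.5279, 0.1959, 0.3189]
eef_rot: [0.003, 0.707, 0.707, 0.004]
wrist_force: [0.6, 0.2, 1.7]
opening: 0.4
grasp_force: 0.0
```

```bash
python3 look.py .115
```

```text
tcp [0.5279 0.1959 0.3189] yaw 1.5708 open 0.4
cap [0.5229 0.1971] top [0.5226 0.1976] ztop 0.2054 404 bgr [174. 181. 184.] shift dy,dx mm [ 1.2 -5. ]
0 [0.5264 0.1936]
1 [0.5322 0.2423]
2 [0.4872 0.223 ]
3 [0.4814 0.1743]
4 [0.5206 0.1449]
5 [0.5656 0.1642]
6 [0.5714 0.2129]
```

>>> {"fn": "move_arm", "kwargs": {"series": [[[0.6,-35,-1,0,0],[0.6,-70,-2,5,0],[0.6,-105,-3,10,0],[0.6,-140,-4,20,0],[0.6,-175,-5,30,0],[0.6,-210,-6,40,0],[0.6,-245,-7,50,0],[0.6,-280,-8,60,0],[0.6,-315,-8,70,0],[0.6,-315,-8,70,0]]]}}

```text
time_s: 14.68
eef_pos: [0.5151, -0.1244, 0.2382]
eef_rot: [-0.002, 0.709, 0.705, -0.002]
wrist_force: [0.6, 0.3, 0.3]
opening: 0.6
grasp_force: 0.0
```

```bash
python3 look.py
```

```text
tcp [ 0.5151 -0.1244  0.2382] yaw 1.5656 open 0.6
cap [0.6406 0.0061] top [0.6476 0.0056] ztop 0.0976 184 bgr [77.  81.5 75. ] shift dy,dx mm [130.6 125.6]
cap [ 0.5159 -0.1172] top [ 0.5153 -0.1169] ztop 0.0946 326 bgr [139.  147.  151.5] shift dy,dx mm [7.2 0.8]
cap [ 0.6186 -0.2168] top [ 0.6197 -0.2151] ztop 0.0943 270 bgr [ 99. 104. 106.] shift dy,dx mm [-92.4 103.5]
cap [ 0.5262 -0.2259] top [ 0.526  -0.2253] ztop 0.0941 371 bgr [106. 116. 119.] shift dy,dx mm [-101.4   11.1]
```

>>> {"fn": "move_arm", "kwargs": {"series": [[[0.6,0,0,0,0],[0.6,0,0,0,0],[0.6,0,0,0,0],[0.6,0,0,0,0],[0.6,0,0,0,0],[0.6,0,0,0,0],[0.6,0,0,0,0],[0.6,0,0,0,0],[0.6,0,0,0,0],[0.6,0,0,0,0]]]}}

```text
time_s: 15.57
eef_pos: [0.5171, -0.1195, 0.2419]
eef_rot: [-0.0, 0.707, 0.707, 0.0]
wrist_force: [-0.3, 0.2, 0.9]
opening: 0.605
grasp_force: 0.0
```

```bash
python3 look.py
```

```text
tcp [ 0.5171 -0.1195  0.2419] yaw 1.5708 open 0.605
cap [0.6539 0.0022] top [0.6471 0.0026] ztop 0.0976 171 bgr [122. 126. 118.] shift dy,dx mm [121.7 136.9]
cap [ 0.5155 -0.12  ] top [ 0.515  -0.1195] ztop 0.0936 323 bgr [138. 145. 149.] shift dy,dx mm [-0.5 -1.6]
cap [ 0.6178 -0.2195] top [ 0.6219 -0.2163] ztop 0.0931 93 bgr [ 99. 103. 105.] shift dy,dx mm [-99.9 100.7]
cap [ 0.5258 -0.2287] top [ 0.5252 -0.2284] ztop 0.0935 364 bgr [104. 112. 118.] shift dy,dx mm [-109.2    8.7]
```

>>> {"fn": "move_arm", "kwargs": {"series": [[[0.6,0,-2,35,0],[0.6,0,-2,70,0],[0.6,0,-2,105,0],[0.6,0,-2,135,0],[0.6,0,-2,155,0],[0.6,0,-2,167,0],[0.6,0,-2,174,0],[0.6,0,-2,177,0],[0.6,0,-2,177,0],[0,0,-2,177,0]]]}}

```text
time_s: 16.45
eef_pos: [0.5161, -0.12, 0.0662]
eef_rot: [0.001, 0.707, 0.707, 0.0]
wrist_force: [0.2, -0.1, -0.5]
opening: 0.478
grasp_force: 0.0
```

>>> {"fn": "move_arm", "kwargs": {"series": [[[0,0,0,0,0],[0,0,0,0,0],[0,0,0,0,0],[0,0,0,0,0],[0,0,0,0,0],[0,0,0,-10,0],[0,0,0,-40,0],[0,0,0,-75,0],[0,0,0,-110,0],[0,0,0,-145,0]]]}}

```text
time_s: 17.28
eef_pos: [0.5147, -0.1193, 0.2119]
eef_rot: [-0.0, 0.707, 0.707, 0.0]
wrist_force: [0.9, -0.2, -1.8]
opening: 0.166
grasp_force: 58.7
```

>>> {"fn": "move_arm", "kwargs": {"series": [[[0,0,0,-35,0],[0,0,0,-70,0],[0,0,0,-105,0],[0,35,2,-105,0],[0,70,3,-105,0],[0,105,5,-105,0],[0,140,6,-105,0],[0,175,8,-105,0],[0,210,9,-105,0],[0,245,11,-105,0]]]}}

```text
time_s: 18.12
eef_pos: [0.5255, 0.1272, 0.3157]
eef_rot: [0.0, 0.707, 0.707, 0.0]
wrist_force: [1.1, -0.1, -1.3]
opening: 0.166
grasp_force: 58.8
```

>>> {"fn": "move_arm", "kwargs": {"series": [[[0,35,2,0,0],[0,70,3,0,0],[0,100,4,0,0],[0,119,5,0,0],[0,119,5,0,0],[0,119,5,0,0],[0,119,5,0,0],[0,119,5,0,0],[0,119,5,0,0],[0,119,5,0,0]]]}}

```text
time_s: 18.95
eef_pos: [0.5313, 0.2435, 0.315]
eef_rot: [0.0, 0.708, 0.707, 0.0]
wrist_force: [0.3, 0.2, -1.7]
opening: 0.165
grasp_force: 58.8
```

```bash
python3 look.py .115 | head -4
```

```text
tcp [0.5313 0.2435 0.315 ] yaw 1.5692 open 0.165
cap [0.5243 0.1977] top [0 0] ztop 0.205 115 bgr [202. 210. 212.] shift dy,dx mm [-45.8  -6.9]
0 [0.5264 0.1936]
1 [0.5322 0.2423]
```

>>> {"fn": "move_arm", "kwargs": {"series": [[[0,1,0,25,0],[0,1,0,55,0],[0,1,0,85,0],[0,1,0,108,0],[0,1,0,120,0],[0,1,0,126,0],[0,1,0,129,0],[0,1,0,131,0],[0,1,0,132,0],[0,1,0,132,0]]]}}

```text
time_s: 19.83
eef_pos: [0.532, 0.2452, 0.1843]
eef_rot: [0.001, 0.707, 0.707, 0.001]
wrist_force: [-0.4, -3.4, 0.2]
opening: 0.167
grasp_force: 62.0
```

```bash
python3 -c "
from bench import ctrl;o=ctrl.get_obs();print(o['eef_pos'],o['wrist_force'],o['eef_rot'])"
```

```text
[0.53204073 0.24518252 0.18425204] [-0.35537307 -3.37705161  0.2450287 ] [0.00094161 0.70715493 0.7070576  0.00074963]
```

>>> {"fn": "move_arm", "kwargs": {"series": [[[0,-2,0,0,0],[0,-2,0,0,0],[0,-2,0,1,0],[0,-2,0,2,0],[0,-2,0,2,0],[0,-2,0,2,0],[0,-2,0,2,0],[0,-2,0,2,0],[0,-2,0,2,0],[0,-2,0,2,0]]]}}

```text
time_s: 20.67
eef_pos: [0.5311, 0.2435, 0.1809]
eef_rot: [-0.0, 0.707, 0.707, 0.0]
wrist_force: [-0.7, -0.7, -1.8]
opening: 0.166
grasp_force: 61.8
```

```bash
python3 -c "
from bench import ctrl;o=ctrl.get_obs();print(o['eef_pos'],o['wrist_force'],o['eef_rot'])
from h import *
im,d=camera('wrist');cv2.imwrite('pics/w5.png',im)"
```

```text
[0.53107791 0.24350288 0.18087304] [-0.69518864 -0.73393584 -1.81751311] [-2.81346480e-05  7.07093471e-01  7.07120091e-01  1.27446693e-05]
```

View pics/w5.png

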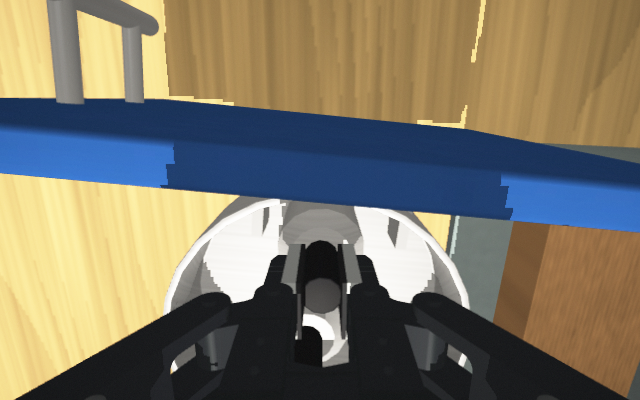

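>>> {"fn": "move_arm", "kwargs": {"series": [[[0,0,0,1,0],[0.4,0,0,1,0],[0.4,0,0,1,0],[0.4,0,0,1,0],[0.4,0,0,1,0],[0.4,0,0,-15,0],[0.4,0,0,-45,0],[0.4,0,0,-80,0],[0.4,0,0,-115,0],[0.4,0,0,-134,0]]]}}

```text
time_s: 21.55
eef_pos: [0.5323, 0.2438, 0.3197]
eef_rot: [0.002, 0.707, 0.707, 0.002]
wrist_force: [-0.1, -0.2, 1.2]
opening: 0.393
grasp_force: 0.0
```

>>> {"fn": "move_arm", "kwargs": {"series": [[[0.6,-35,0,0,0],[0.6,-70,-1,0,0],[0.6,-105,-2,0,0],[0.6,-140,-2,0,0],[0.6,-175,-3,0,0],[0.6,-210,-3,0,0],[0.6,-245,-4,0,0],[0.6,-280,-4,0,0],[0.6,-315,-5,0,0],[0.6,-350,-5,0,0]]]}}

```text
time_s: 22.38
eef_pos: [0.5257, -0.1082, 0.315]
eef_rot: [0.0, 0.707, 0.707, 0.0]
wrist_force: [0.5, -0.4, 0.3]
opening: 0.603
grasp_force: 0.0
```

>>> {"fn": "move_arm", "kwargs": {"series": [[[0.6,-30,0,15,0],[0.6,-60,-1,30,0],[0.6,-90,-1,50,0],[0.6,-115,-1,65,0],[0.6,-122,-1,73,0],[0.6,-122,-1,73,0],[0.6,-122,-1,73,0],[0.6,-122,-1,73,0],[0.6,-122,-1,73,0],[0.6,-122,-1,73,0]]]}}

```text
time_s: 23.22
eef_pos: [0.5258, -0.2276, 0.2431]
eef_rot: [0.001, 0.707, 0.708, 0.0]
wrist_force: [-0.2, -0.2, 0.4]
opening: 0.602
grasp_force: 0.0
```

```bash
python3 look.py
```

```text
tcp [ 0.5258 -0.2276  0.2431] yaw 1.5725 open 0.602
cap [ 0.6177 -0.22  ] top [ 0.6177 -0.2194] ztop 0.0934 393 bgr [136. 143. 147.] shift dy,dx mm [ 7.6 92. ]
cap [ 0.4429 -0.222 ] top [ 0.4432 -0.2214] ztop 0.0934 382 bgr [136.5 145.  148. ] shift dy,dx mm [  5.6 -82.9]
cap [ 0.5254 -0.2289] top [ 0.5251 -0.2283] ztop 0.0933 319 bgr [144. 150. 154.] shift dy,dx mm [-1.3 -0.3]
```

>>> {"fn": "move_arm", "kwargs": {"series": [[[0.6,0,0,35,0],[0.6,0,0,70,0],[0.6,0,0,105,0],[0.6,0,0,135,0],[0.6,0,0,155,0],[0.6,0,0,167,0],[0.6,0,0,174,0],[0.6,0,0,177,0],[0.6,0,0,177,0],[0,0,0,177,0]]]}}

```text
time_s: 24.1
eef_pos: [0.5261, -0.2291, 0.0663]
eef_rot: [0.001, 0.707, 0.707, 0.0]
wrist_force: [-0.3, -0.3, 0.1]
opening: 0.471
grasp_force: 0.0
```

>>> {"fn": "move_arm", "kwargs": {"series": [[[0,0,0,0,0],[0,0,0,0,0],[0,0,0,0,0],[0,0,0,0,0],[0,0,0,0,0],[0,0,0,-10,0],[0,0,0,-40,0],[0,0,0,-75,0],[0,0,0,-110,0],[0,0,0,-145,0]]]}}

```text
time_s: 24.93
eef_pos: [0.5247, -0.2282, 0.2118]
eef_rot: [-0.0, 0.707, 0.707, 0.0]
wrist_force: [0.8, -0.6, -0.3]
opening: 0.165
grasp_force: 58.6
```

>>> {"fn": "move_arm", "kwargs": {"series": [[[0,0,0,-35,0],[0,0,0,-70,0],[0,0,0,-105,0],[0,35,-3,-105,0],[0,70,-6,-105,0],[0,105,-9,-105,0],[0,140,-12,-105,0],[0,175,-15,-105,0],[0,210,-18,-105,0],[0,245,-21,-105,0]]]}}

```text
time_s: 25.77
eef_pos: [0.5033, 0.0181, 0.3155]
eef_rot: [0.0, 0.707, 0.707, 0.0]
wrist_force: [0.4, -0.3, -1.4]
opening: 0.166
grasp_force: 58.8
```

>>> {"fn": "move_arm", "kwargs": {"series": [[[0,35,-3,0,0],[0,70,-6,0,0],[0,105,-9,0,0],[0,140,-12,0,0],[0,175,-15,0,0],[0,200,-18,0,0],[0,208,-19,0,0],[0,208,-19,0,0],[0,208,-19,0,0],[0,208,-19,0,0]]]}}

```text
time_s: 26.6
eef_pos: [0.4853, 0.2232, 0.315]
eef_rot: [0.0, 0.707, 0.707, -0.0]
wrist_force: [-0.1, -0.9, -1.4]
opening: 0.168
grasp_force: 58.8
```

>>> {"fn": "move_arm", "kwargs": {"series": [[[0,0,0,20,0],[0,0,0,50,0],[0,0,0,80,0],[0,0,0,105,0],[0,0,0,120,0],[0,0,0,127,0],[0,0,0,130,0],[0,0,0,132,0],[0,0,0,133,0],[0,0,0,133,0]]]}}

```text
time_s: 27.43
eef_pos: [0.4858, 0.2244, 0.1829]
eef_rot: [0.0, 0.707, 0.707, 0.001]
wrist_force: [-1.0, -0.7, -1.3]
opening: 0.166
grasp_force: 58.8
```

```bash
python3 look.py .115|head -5; python3 -c "
from bench import ctrl;o=ctrl.get_obs();print(o['eef_pos'],o['wrist_force'],o['eef_rot'])"
```

```text
tcp [0.4858 0.2244 0.1829] yaw 1.5705 open 0.166
cap [0.5305 0.245 ] top [0.5303 0.2453] ztop 0.2084 2234 bgr [152. 159. 161.] shift dy,dx mm [20.6 44.7]
cap [0.486  0.2279] top [0.4861 0.2239] ztop 0.2116 2524 bgr [136. 141. 144.] shift dy,dx mm [3.4 0.3]
cap [0.4688 0.2233] top [0.4686 0.2304] ztop 0.2125 419 bgr [139. 144. 147.] shift dy,dx mm [ -1.1 -17. ]
cap [0.5039 0.2377] top [0.5031 0.2322] ztop 0.2124 417 bgr [137. 142. 145.] shift dy,dx mm [13.3 18.1]
[0.48572595 0.22451374 0.18295413] [-0.0463039  -1.02909    -0.76530048] [4.55638620e-04 7.07139816e-01 7.07073199e-01 7.50544749e-04]
```

>>> {"fn": "move_arm", "kwargs": {"series": [[[0,0,0,1,0],[0,0,0,1,0],[0.35,0,0,1,0],[0.35,0,0,1,0],[0.35,0,0,1,0],[0.35,0,0,-15,0],[0.35,0,0,-45,0],[0.35,0,0,-80,0],[0.35,0,0,-115,0],[0.35,0,0,-133,0]]]}}

```text
time_s: 28.32
eef_pos: [0.4864, 0.2249, 0.3198]
eef_rot: [0.002, 0.707, 0.707, 0.003]
wrist_force: [0.4, 0.7, 0.7]
opening: 0.352
grasp_force: 0.0
```

>>> {"fn": "move_arm", "kwargs": {"series": [[[0.6,-35,-3,0,0],[0.6,-70,-7,0,0],[0.6,-105,-10,0,0],[0.6,-140,-14,0,0],[0.6,-175,-17,0,0],[0.6,-210,-20,0,0],[0.6,-245,-24,0,0],[0.6,-280,-27,0,0],[0.6,-315,-31,0,0],[0.6,-350,-34,0,0]]]}}

```text
time_s: 29.15
eef_pos: [0.4505, -0.1271, 0.3152]
eef_rot: [0.0, 0.707, 0.707, 0.0]
wrist_force: [1.5, -0.2, 0.2]
opening: 0.598
grasp_force: 0.0
```

>>> {"fn": "move_arm", "kwargs": {"series": [[[0.6,-30,-3,15,0],[0.6,-60,-5,30,0],[0.6,-85,-7,50,0],[0.6,-96,-8,65,0],[0.6,-96,-8,73,0],[0.6,-96,-8,73,0],[0.6,-96,-8,73,0],[0.6,-96,-8,73,0],[0.6,-96,-8,73,0],[0.6,-96,-8,73,0]]]}}

```text
time_s: 29.98
eef_pos: [0.4438, -0.2211, 0.243]
eef_rot: [0.001, 0.707, 0.708, 0.0]
wrist_force: [-0.6, -0.1, 0.6]
opening: 0.604
grasp_force: 0.0
```

```bash
python3 look.py
```

```text
tcp [ 0.4438 -0.2211  0.243 ] yaw 1.5722 open 0.604
cap [ 0.6178 -0.2197] top [ 0.618  -0.2196] ztop 0.093 502 bgr [126. 132. 135.] shift dy,dx mm [  1.3 174. ]
cap [ 0.4427 -0.2218] top [ 0.4422 -0.2215] ztop 0.0935 315 bgr [143. 151. 154.] shift dy,dx mm [-0.7 -1. ]
cap [ 0.599  -0.3371] top [ 0.5978 -0.3343] ztop 0.0922 301 bgr [102. 107. 109.] shift dy,dx mm [-116.   155.2]
cap [ 0.4281 -0.3378] top [ 0.428 -0.338] ztop 0.0931 372 bgr [104. 109. 113.] shift dy,dx mm [-116.7  -15.7]
```

>>> {"fn": "move_arm", "kwargs": {"series": [[[0.6,0,0,35,0],[0.6,0,0,70,0],[0.6,0,0,105,0],[0.6,0,0,135,0],[0.6,0,0,155,0],[0.6,0,0,167,0],[0.6,0,0,174,0],[0.6,0,0,177,0],[0.6,0,0,177,0],[0,0,0,177,0]]]}}

```text
time_s: 30.87
eef_pos: [0.4438, -0.222, 0.0659]
eef_rot: [0.001, 0.707, 0.707, 0.0]
wrist_force: [0.3, 0.4, -0.1]
opening: 0.475
grasp_force: 0.0
```

>>> {"fn": "move_arm", "kwargs": {"series": [[[0,0,0,0,0],[0,0,0,0,0],[0,0,0,0,0],[0,0,0,0,0],[0,0,0,0,0],[0,0,0,-10,0],[0,0,0,-40,0],[0,0,0,-75,0],[0,0,0,-110,0],[0,0,0,-145,0]]]}}

```text
time_s: 31.7
eef_pos: [0.4427, -0.2211, 0.2118]
eef_rot: [-0.0, 0.707, 0.707, 0.0]
wrist_force: [0.6, -0.9, -1.0]
opening: 0.167
grasp_force: 58.6
```

>>> {"fn": "move_arm", "kwargs": {"series": [[[0,0,0,-35,0],[0,0,0,-70,0],[0,0,0,-105,0],[0,35,3,-105,0],[0,70,6,-105,0],[0,105,10,-105,0],[0,140,13,-105,0],[0,175,16,-105,0],[0,210,20,-105,0],[0,245,23,-105,0]]]}}

```text
time_s: 32.53
eef_pos: [0.4657, 0.0253, 0.3155]
eef_rot: [0.0, 0.707, 0.707, 0.0]
wrist_force: [1.0, -0.9, -1.6]
opening: 0.163
grasp_force: 58.8
```

>>> {"fn": "move_arm", "kwargs": {"series": [[[0,35,3,0,0],[0,70,6,0,0],[0,105,10,0,0],[0,140,13,0,0],[0,152,14,0,0],[0,152,14,0,0],[0,152,14,0,0],[0,152,14,0,0],[0,152,14,0,0],[0,152,14,0,0]]]}}

```text
time_s: 33.37
eef_pos: [0.4802, 0.1742, 0.315]
eef_rot: [0.0, 0.708, 0.706, -0.0]
wrist_force: [-0.4, 0.8, -1.3]
opening: 0.165
grasp_force: 58.7
```

>>> {"fn": "move_arm", "kwargs": {"series": [[[0,0,0,20,0],[0,0,0,50,0],[0,0,0,80,0],[0,0,0,105,0],[0,0,0,120,0],[0,0,0,127,0],[0,0,0,130,0],[0,0,0,132,0],[0,0,0,133,0],[0,0,0,133,0]]]}}

```text
time_s: 34.2
eef_pos: [0.4809, 0.1754, 0.183]
eef_rot: [0.001, 0.707, 0.707, 0.001]
wrist_force: [1.1, 0.5, -1.2]
opening: 0.168
grasp_force: 58.8
```

```bash
python3 look.py .115|head -7; python3 -c "
from bench import ctrl;o=ctrl.get_obs();print(o['eef_pos'],o['wrist_force'],o['eef_rot'])"
```

```text
tcp [0.4809 0.1754 0.183 ] yaw 1.5706 open 0.168
cap [0.5305 0.2447] top [0.5304 0.2449] ztop 0.2085 2731 bgr [129. 134. 136.] shift dy,dx mm [69.3 49.6]
cap [0.486  0.2246] top [0.4859 0.2248] ztop 0.2085 1793 bgr [133. 137. 140.] shift dy,dx mm [49.2  5.1]
cap [0.5236 0.198 ] top [0.5236 0.198 ] ztop 0.2084 2218 bgr [175. 181. 184.] shift dy,dx mm [22.5 42.8]
cap [0.4812 0.1787] top [0.4812 0.1749] ztop 0.2112 2560 bgr [135. 140. 143.] shift dy,dx mm [3.3 0.3]
cap [0.4642 0.1744] top [0.4638 0.1816] ztop 0.2126 419 bgr [134. 139. 142.] shift dy,dx mm [ -1.1 -16.7]
cap [0.4989 0.1887] top [0.4982 0.1833] ztop 0.2127 412 bgr [139. 144. 147.] shift dy,dx mm [13.3 18. ]
[0.480854   0.17547814 0.1830296 ] [ 0.00879851  0.12302716 -0.42851302] [6.34319982e-04 7.07148576e-01 7.07064240e-01 8.06087886e-04]
```

>>> {"fn": "move_arm", "kwargs": {"series": [[[0,0,0,1,0],[0,0,0,1,0],[0.3,0,0,1,0],[0.3,0,0,1,0],[0.3,0,0,1,0],[0.3,0,0,-15,0],[0.3,0,0,-35,0],[0.3,0,0,-50,0],[0.3,0,0,-50,0],[0.3,0,0,-50,0]]]}}

```text
time_s: 35.08
eef_pos: [0.4807, 0.1756, 0.2326]
eef_rot: [0.001, 0.707, 0.707, 0.001]
wrist_force: [-0.0, 0.2, -0.9]
opening: 0.303
grasp_force: 0.0
```

>>> {"fn": "move_arm", "kwargs": {"series": [[[0.3,11,21,0,0],[0.3,23,43,0,0],[0.3,23,43,0,0],[0.3,23,43,0,0],[0.3,23,43,15,0],[0.3,23,43,30,0],[0.3,23,43,42,0],[0.3,23,43,49,0],[0.3,23,43,49,0],[0,23,43,49,0]]]}}

```text
time_s: 35.92
eef_pos: [0.5227, 0.1983, 0.1826]
eef_rot: [-0.0, 0.707, 0.707, -0.0]
wrist_force: [1.3, 0.2, -1.0]
opening: 0.174
grasp_force: 24.9
```

>>> {"fn": "move_arm", "kwargs": {"series": [[[0,0,0,0,0],[0,0,0,0,0],[0,0,0,0,0],[0,0,0,0,0],[0,0,0,-4,0],[0,-2,1,-4,0],[0,-4,3,-4,0],[0,-4.5,3,-4,0],[0,-4.5,3,-4,0],[0,-4.5,3,-4,0]]]}}

```text
time_s: 36.75
eef_pos: [0.5261, 0.1938, 0.1867]
eef_rot: [-0.0, 0.707, 0.707, -0.0]
wrist_force: [0.4, -0.4, -1.3]
opening: 0.164
grasp_force: 58.5
```

```bash
python3 look.py .115|head -5; python3 -c "
from bench import ctrl;o=ctrl.get_obs();print(o['eef_pos'],o['wrist_force'],o['eef_rot'])"
```

```text
tcp [0.5261 0.1938 0.1867] yaw 1.5706 open 0.164
cap [0.5309 0.2446] top [0.5309 0.2448] ztop 0.2085 1684 bgr [132. 137. 139.] shift dy,dx mm [50.8  4.9]
cap [0.4861 0.2247] top [0.486  0.2249] ztop 0.2085 2114 bgr [157. 163. 165.] shift dy,dx mm [ 30.9 -40. ]
cap [0.5265 0.1965] top [0.5264 0.193 ] ztop 0.2126 2439 bgr [135. 140. 142.] shift dy,dx mm [2.7 0.4]
cap [0.509  0.2071] top [0.509  0.1999] ztop 0.2124 333 bgr [136. 141. 144.] shift dy,dx mm [ 13.2 -17.1]
[0.52599698 0.19388721 0.18673117] [-0.35182188 -0.24145486 -1.48607583] [-1.09416271e-04  7.07172374e-01  7.07041166e-01 -1.02094481e-04]
```

>>> {"fn": "move_arm", "kwargs": {"series": [[[0,0,0,3,0],[0,0,0,5,0],[0.3,0,0,5,0],[0.3,0,0,5,0],[0.3,0,0,5,0],[0.3,0,0,-15,0],[0.3,0,0,-45,0],[0.3,0,0,-80,0],[0.3,0,0,-115,0],[0.3,0,0,-128,0]]]}}

```text
time_s: 37.63
eef_pos: [0.5279, 0.1943, 0.3207]
eef_rot: [0.002, 0.707, 0.707, 0.003]
wrist_force: [0.7, 0.1, 0.3]
opening: 0.299
grasp_force: 0.0
```

>>> {"fn": "move_arm", "kwargs": {"series": [[[0.6,-34,-6,0,0],[0.6,-68,-12,0,0],[0.6,-102,-19,0,0],[0.6,-136,-25,0,0],[0.6,-170,-31,0,0],[0.6,-204,-38,0,0],[0.6,-238,-44,0,0],[0.6,-272,-50,0,0],[0.6,-306,-57,0,0],[0.6,-340,-63,0,0]]]}}

```text
time_s: 38.47
eef_pos: [0.4624, -0.1475, 0.315]
eef_rot: [0.0, 0.707, 0.707, 0.0]
wrist_force: [0.4, -0.2, 0.1]
opening: 0.599
grasp_force: 0.0
```

>>> {"fn": "move_arm", "kwargs": {"series": [[[0.6,-34,-6,10,0],[0.6,-68,-12,20,0],[0.6,-102,-19,30,0],[0.6,-136,-25,45,0],[0.6,-170,-31,60,0],[0.6,-191,-35,73,0],[0.6,-191,-35,73,0],[0.6,-191,-35,73,0],[0.6,-191,-35,73,0],[0.6,-191,-35,73,0]]]}}

```text
time_s: 39.3
eef_pos: [0.4287, -0.3363, 0.2427]
eef_rot: [0.001, 0.707, 0.708, 0.0]
wrist_force: [0.0, -0.2, -0.1]
opening: 0.604
grasp_force: 0.0
```

```bash
python3 look.py
```

```text
tcp [ 0.4287 -0.3363  0.2427] yaw 1.5719 open 0.604
cap [ 0.6177 -0.22  ] top [ 0.6177 -0.2199] ztop 0.0936 707 bgr [132. 137. 141.] shift dy,dx mm [116.3 189. ]
cap [ 0.4283 -0.3379] top [ 0.4277 -0.3376] ztop 0.0937 322 bgr [138. 147. 150.] shift dy,dx mm [-1.6 -0.4]
cap [ 0.5994 -0.337 ] top [ 0.5996 -0.337 ] ztop 0.0935 507 bgr [121.5 127.  132. ] shift dy,dx mm [ -0.7 170.7]
cap [ 0.6781 -0.3965] top [ 0.6781 -0.3966] ztop 0.0934 561 bgr [34. 83. 24.] shift dy,dx mm [-60.2 249.4]
cap [ 0.4133 -0.4265] top [ 0.413  -0.4264] ztop 0.0936 360 bgr [ 18.  20. 137.] shift dy,dx mm [-90.2 -15.4]
```

>>> {"fn": "move_arm", "kwargs": {"series": [[[0.6,0,0,35,0],[0.6,0,0,70,0],[0.6,0,0,105,0],[0.6,0,0,135,0],[0.6,0,0,155,0],[0.6,0,0,167,0],[0.6,0,0,174,0],[0.6,0,0,177,0],[0.6,0,0,177,0],[0,0,0,177,0]]]}}

```text
time_s: 40.18
eef_pos: [0.4289, -0.3378, 0.0663]
eef_rot: [0.001, 0.707, 0.707, -0.0]
wrist_force: [-0.1, -0.3, 0.2]
opening: 0.47
grasp_force: 0.0
```

>>> {"fn": "move_arm", "kwargs": {"series": [[[0,0,0,0,0],[0,0,0,0,0],[0,0,0,0,0],[0,0,0,0,0],[0,0,0,0,0],[0,0,0,-10,0],[0,0,0,-40,0],[0,0,0,-75,0],[0,0,0,-110,0],[0,0,0,-145,0]]]}}

```text
time_s: 41.02
eef_pos: [0.4278, -0.3365, 0.2117]
eef_rot: [-0.0, 0.707, 0.707, 0.0]
wrist_force: [1.1, -0.8, -1.6]
opening: 0.159
grasp_force: 58.6
```

>>> {"fn": "move_arm", "kwargs": {"series": [[[0,0,0,-35,0],[0,0,0,-70,0],[0,0,0,-105,0],[0,34,6,-105,0],[0,68,13,-105,0],[0,102,19,-105,0],[0,136,26,-105,0],[0,170,32,-105,0],[0,204,39,-105,0],[0,238,45,-105,0]]]}}

```text
time_s: 41.85
eef_pos: [0.4729, -0.0972, 0.3155]
eef_rot: [0.0, 0.707, 0.707, 0.0]
wrist_force: [0.7, -0.8, -1.7]
opening: 0.167
grasp_force: 58.8
```

>>> {"fn": "move_arm", "kwargs": {"series": [[[0,34,6,0,0],[0,68,13,0,0],[0,102,19,0,0],[0,136,26,0,0],[0,170,32,0,0],[0,204,39,0,0],[0,236,45,0,0],[0,245,47,0,0],[0,245,47,0,0],[0,245,47,0,0]]]}}

```text
time_s: 42.68
eef_pos: [0.5197, 0.1459, 0.3149]
eef_rot: [0.0, 0.707, 0.708, -0.0]
wrist_force: [-0.5, -0.4, -0.4]
opening: 0.166
grasp_force: 58.7
```

>>> {"fn": "move_arm", "kwargs": {"series": [[[0,0,0,20,0],[0,0,0,50,0],[0,0,0,80,0],[0,0,0,105,0],[0,0,0,120,0],[0,0,0,127,0],[0,0,0,130,0],[0,0,0,132,0],[0,0,0,133,0],[0,0,0,133,0]]]}}

```text
time_s: 43.52
eef_pos: [0.5209, 0.1457, 0.1831]
eef_rot: [0.001, 0.707, 0.707, 0.001]
wrist_force: [0.0, -0.4, -1.3]
opening: 0.167
grasp_force: 58.8
```

```bash
python3 look.py .115|head -7; python3 -c "
from bench import ctrl;o=ctrl.get_obs();print(o['eef_pos'],o['wrist_force'],o['eef_rot'])"
```

```text
tcp [0.5209 0.1457 0.1831] yaw 1.5705 open 0.167
cap [0.5308 0.2449] top [0.5307 0.2405] ztop 0.2086 1485 bgr [125. 129. 132.] shift dy,dx mm [99.2 10. ]
cap [0.4859 0.2247] top [0.4859 0.2248] ztop 0.2086 2617 bgr [130. 135. 137.] shift dy,dx mm [ 79. -35.]
cap [0.5272 0.1936] top [0.5269 0.1938] ztop 0.2085 1806 bgr [134. 139. 142.] shift dy,dx mm [47.9  6.3]
cap [0.4799 0.176 ] top [0.4799 0.1759] ztop 0.2084 2256 bgr [144. 149. 152.] shift dy,dx mm [ 30.3 -41. ]
cap [0.5212 0.1491] top [0.5212 0.1456] ztop 0.2115 2496 bgr [137. 142. 144.] shift dy,dx mm [3.4 0.3]
cap [0.5036 0.159 ] top [0.5038 0.1519] ztop 0.2125 416 bgr [138. 144. 146.] shift dy,dx mm [ 13.3 -17.3]
[0.5208153  0.14583993 0.18305999] [-0.71941718 -0.0742165  -0.90843508] [6.75960661e-04 7.07155304e-01 7.07057552e-01 7.32961463e-04]
```

>>> {"fn": "move_arm", "kwargs": {"series": [[[0,0,0,1,0],[0,0,0,1,0],[0.35,0,0,1,0],[0.35,0,0,1,0],[0.35,0,0,1,0],[0.35,0,0,-15,0],[0.35,0,0,-45,0],[0.35,0,0,-80,0],[0.35,0,0,-115,0],[0.35,0,0,-133,0]]]}}

```text
time_s: 44.4
eef_pos: [0.5215, 0.1461, 0.3199]
eef_rot: [0.002, 0.707, 0.707, 0.002]
wrist_force: [-0.2, -0.1, 0.3]
opening: 0.354
grasp_force: 0.0
```

>>> {"fn": "move_arm", "kwargs": {"series": [[[0.6,-34,5,0,0],[0.6,-68,11,0,0],[0.6,-102,17,0,0],[0.6,-136,22,0,0],[0.6,-170,28,0,0],[0.6,-204,34,0,0],[0.6,-238,39,0,0],[0.6,-272,45,0,0],[0.6,-306,50,0,0],[0.6,-340,56,0,0]]]}}

```text
time_s: 45.23
eef_pos: [0.5761, -0.1958, 0.3151]
eef_rot: [0.0, 0.707, 0.707, 0.0]
wrist_force: [-0.1, -0.5, -0.1]
opening: 0.605
grasp_force: 0.0
```

>>> {"fn": "move_arm", "kwargs": {"series": [[[0.6,-34,6,10,0],[0.6,-68,12,25,0],[0.6,-102,17,40,0],[0.6,-130,22,55,0],[0.6,-142,23,70,0],[0.6,-142,23,73,0],[0.6,-142,23,73,0],[0.6,-142,23,73,0],[0.6,-142,23,73,0],[0.6,-142,23,73,0]]]}}

```text
time_s: 46.07
eef_pos: [0.5999, -0.3349, 0.2437]
eef_rot: [0.001, 0.706, 0.708, 0.0]
wrist_force: [0.9, 0.8, 0.3]
opening: 0.597
grasp_force: 0.0
```

```bash
python3 look.py
```

```text
tcp [ 0.5999 -0.3349  0.2437] yaw 1.5726 open 0.597
cap [ 0.6188 -0.22  ] top [ 0.6184 -0.2202] ztop 0.0936 396 bgr [169. 177. 181.] shift dy,dx mm [114.9  18.8]
cap [ 0.6001 -0.3376] top [ 0.5994 -0.337 ] ztop 0.0936 313 bgr [151.  159.5 163.5] shift dy,dx mm [-2.7  0.2]
cap [ 0.6789 -0.3968] top [ 0.6788 -0.3966] ztop 0.0931 348 bgr [ 44. 106.  31.] shift dy,dx mm [-61.9  79. ]
cap [ 0.4132 -0.4269] top [ 0.4136 -0.4265] ztop 0.0935 445 bgr [ 18.  20. 131.] shift dy,dx mm [ -92.  -186.8]
```

>>> {"fn": "move_arm", "kwargs": {"series": [[[0.6,-1,1,35,0],[0.6,-1,1,70,0],[0.6,-1,1,105,0],[0.6,-1,1,135,0],[0.6,-1,1,155,0],[0.6,-1,1,167,0],[0.6,-1,1,174,0],[0.6,-1,1,177,0],[0.6,-1,1,177,0],[0,-1,1,177,0]]]}}

```text
time_s: 46.95
eef_pos: [0.6011, -0.3377, 0.0668]
eef_rot: [0.001, 0.707, 0.707, 0.0]
wrist_force: [-0.2, -0.3, 0.7]
opening: 0.474
grasp_force: 0.0
```

>>> {"fn": "move_arm", "kwargs": {"series": [[[0,0,0,0,0],[0,0,0,0,0],[0,0,0,0,0],[0,0,0,0,0],[0,0,0,0,0],[0,0,0,-10,0],[0,0,0,-40,0],[0,0,0,-75,0],[0,0,0,-110,0],[0,0,0,-145,0]]]}}

```text
time_s: 47.78
eef_pos: [0.5998, -0.3367, 0.2116]
eef_rot: [-0.0, 0.707, 0.707, 0.0]
wrist_force: [2.2, 0.2, -1.0]
opening: 0.161
grasp_force: 58.6
```

>>> {"fn": "move_arm", "kwargs": {"series": [[[0,0,0,-35,0],[0,0,0,-70,0],[0,0,0,-105,0],[0,34,-5,-105,0],[0,68,-10,-105,0],[0,102,-16,-105,0],[0,136,-20,-105,0],[0,170,-24,-105,0],[0,204,-28,-105,0],[0,238,-30,-105,0]]]}}

```text
time_s: 48.62
eef_pos: [0.5692, -0.0973, 0.3154]
eef_rot: [0.0, 0.707, 0.707, 0.0]
wrist_force: [0.2, -0.1, -1.5]
opening: 0.168
grasp_force: 58.9
```

>>> {"fn": "move_arm", "kwargs": {"series": [[[0,34,-2,0,0],[0,68,-4,0,0],[0,102,-4,0,0],[0,136,-4,0,0],[0,170,-4,0,0],[0,204,-4,0,0],[0,238,-4,0,0],[0,264,-4,0,0],[0,264,-4,0,0],[0,264,-4,0,0]]]}}

```text
time_s: 49.45
eef_pos: [0.5656, 0.1664, 0.3151]
eef_rot: [0.0, 0.706, 0.708, -0.0]
wrist_force: [-0.6, 0.2, -1.9]
opening: 0.164
grasp_force: 58.8
```

>>> {"fn": "move_arm", "kwargs": {"series": [[[0,0,0,20,0],[0,0,0,50,0],[0,0,0,80,0],[0,0,0,105,0],[0,0,0,120,0],[0,0,0,127,0],[0,0,0,130,0],[0,0,0,132,0],[0,0,0,133,0],[0,0,0,133,0]]]}}

```text
time_s: 50.28
eef_pos: [0.5669, 0.1648, 0.1832]
eef_rot: [0.001, 0.707, 0.707, 0.001]
wrist_force: [-0.5, 0.7, -0.8]
opening: 0.163
grasp_force: 58.8
```

```bash
python3 look.py .115|head -7; python3 -c "
from bench import ctrl;o=ctrl.get_obs();print(o['eef_pos'],o['wrist_force'],o['eef_rot'])"
```

```text
tcp [0.5669 0.1648 0.1832] yaw 1.5705 open 0.163
cap [0.531  0.2447] top [0.531  0.2448] ztop 0.2086 2658 bgr [131. 136. 138.] shift dy,dx mm [ 80.  -35.9]
cap [0.4861 0.2247] top [0.4863 0.2246] ztop 0.2086 3217 bgr [166. 172. 175.] shift dy,dx mm [ 59.9 -80.8]
cap [0.5273 0.1936] top [0.5273 0.1937] ztop 0.2084 2232 bgr [152. 157. 161.] shift dy,dx mm [ 28.8 -39.6]
cap [0.4801 0.1761] top [0.48   0.1764] ztop 0.2084 2758 bgr [162.5 168.  170.5] shift dy,dx mm [ 11.3 -86.8]
cap [0.5672 0.168 ] top [0.5672 0.1643] ztop 0.2111 2516 bgr [139. 144. 147.] shift dy,dx mm [3.2 0.3]
cap [0.55   0.1638] top [0.5497 0.171 ] ztop 0.2125 414 bgr [141. 146. 149.] shift dy,dx mm [ -1.  -16.9]
[0.56684949 0.16489782 0.18315568] [ 0.56798045  0.21439962 -0.22561369] [7.03465803e-04 7.07141672e-01 7.07071093e-01 7.93413937e-04]
```

>>> {"fn": "move_arm", "kwargs": {"series": [[[0,0,0,1,0],[0,0,0,1,0],[0.35,0,0,1,0],[0.35,0,0,1,0],[0.35,0,0,1,0],[0.35,0,0,-15,0],[0.35,0,0,-45,0],[0.35,0,0,-80,0],[0.35,0,0,-115,0],[0.35,0,0,-133,0]]]}}

```text
time_s: 51.17
eef_pos: [0.5674, 0.1651, 0.32]
eef_rot: [0.002, 0.707, 0.707, 0.002]
wrist_force: [-0.1, -0.1, 0.9]
opening: 0.35
grasp_force: 0.0
```

>>> {"fn": "move_arm", "kwargs": {"series": [[[0.6,-34,0,0,0],[0.6,-68,0,0,0],[0.6,-102,5,0,0],[0.6,-136,12,0,0],[0.6,-170,20,0,0],[0.6,-204,28,0,0],[0.6,-238,36,0,0],[0.6,-272,44,0,0],[0.6,-306,50,0,0],[0.6,-340,52,0,0]]]}}

```text
time_s: 52.0
eef_pos: [0.6185, -0.1768, 0.3148]
eef_rot: [0.0, 0.707, 0.707, 0.0]
wrist_force: [0.3, 0.2, 0.1]
opening: 0.6
grasp_force: 0.0
```

>>> {"fn": "move_arm", "kwargs": {"series": [[[0.6,-25,0,15,0],[0.6,-45,0,35,0],[0.6,-45,0,55,0],[0.6,-45,0,70,0],[0.6,-45,0,73,0],[0.6,-45,0,73,0],[0.6,-45,0,73,0],[0.6,-45,0,73,0],[0.6,-45,0,73,0],[0.6,-45,0,73,0]]]}}

```text
time_s: 52.83
eef_pos: [0.6187, -0.22, 0.2433]
eef_rot: [0.001, 0.707, 0.707, 0.0]
wrist_force: [-1.0, 0.4, 0.1]
opening: 0.598
grasp_force: 0.0
```

```bash
python3 look.py
```

```text
tcp [ 0.6187 -0.22    0.2433] yaw 1.5713 open 0.598
cap [ 0.6188 -0.2197] top [ 0.6184 -0.2194] ztop 0.0934 321 bgr [138. 145. 148.] shift dy,dx mm [0.3 0.1]
cap [ 0.678  -0.3964] top [ 0.6784 -0.3961] ztop 0.0928 367 bgr [33. 81. 22.] shift dy,dx mm [-176.4   59.4]
cap [ 0.4126 -0.4263] top [0 0] ztop 0.0847 64 bgr  shift dy,dx mm [-206.2 -206.1]
```

>>> {"fn": "move_arm", "kwargs": {"series": [[[0.6,0,0,35,0],[0.6,0,0,70,0],[0.6,0,0,105,0],[0.6,0,0,135,0],[0.6,0,0,155,0],[0.6,0,0,167,0],[0.6,0,0,174,0],[0.6,0,0,177,0],[0.6,0,0,177,0],[0,0,0,177,0]]]}}

```text
time_s: 53.72
eef_pos: [0.6192, -0.2206, 0.0666]
eef_rot: [0.001, 0.707, 0.707, 0.0]
wrist_force: [0.6, 0.3, -0.3]
opening: 0.473
grasp_force: 0.0
```

>>> {"fn": "move_arm", "kwargs": {"series": [[[0,0,0,0,0],[0,0,0,0,0],[0,0,0,0,0],[0,0,0,0,0],[0,0,0,0,0],[0,0,0,-10,0],[0,0,0,-40,0],[0,0,0,-75,0],[0,0,0,-110,0],[0,0,0,-145,0]]]}}

```text
time_s: 54.55
eef_pos: [0.6176, -0.2197, 0.2115]
eef_rot: [-0.0, 0.707, 0.707, -0.0]
wrist_force: [1.3, -0.7, -1.7]
opening: 0.163
grasp_force: 58.6
```

>>> {"fn": "move_arm", "kwargs": {"series": [[[0,0,0,-35,0],[0,0,0,-70,0],[0,0,0,-105,0],[0,34,-10,-105,0],[0,68,-20,-105,0],[0,102,-30,-105,0],[0,136,-38,-105,0],[0,170,-44,-105,0],[0,204,-47,-105,0],[0,238,-47,-105,0]]]}}

```text
time_s: 55.38
eef_pos: [0.57, 0.0196, 0.3155]
eef_rot: [0.0, 0.707, 0.707, 0.0]
wrist_force: [0.3, -1.2, -1.5]
opening: 0.162
grasp_force: 58.8
```

>>> {"fn": "move_arm", "kwargs": {"series": [[[0,34,0,0,0],[0,68,0,0,0],[0,102,0,0,0],[0,136,0,0,0],[0,170,0,0,0],[0,190,0,0,0],[0,197,0,0,0],[0,197,0,0,0],[0,197,0,0,0],[0,197,0,0,0]]]}}

```text
time_s: 56.22
eef_pos: [0.5712, 0.2136, 0.3149]
eef_rot: [0.0, 0.708, 0.707, -0.0]
wrist_force: [0.0, -0.2, -0.8]
opening: 0.163
grasp_force: 58.8
```

>>> {"fn": "move_arm", "kwargs": {"series": [[[0,0,0,20,0],[0,0,0,50,0],[0,0,0,80,0],[0,0,0,105,0],[0,0,0,120,0],[0,0,0,127,0],[0,0,0,130,0],[0,0,0,132,0],[0,0,0,133,0],[0,0,0,133,0]]]}}

```text
time_s: 57.05
eef_pos: [0.5719, 0.2148, 0.1832]
eef_rot: [0.001, 0.707, 0.707, 0.001]
wrist_force: [0.1, 0.1, -2.2]
opening: 0.164
grasp_force: 58.9
```

```bash
python3 look.py .115|head -7; python3 -c "
from bench import ctrl;o=ctrl.get_obs();print(o['eef_pos'],o['wrist_force'],o['eef_rot'])"
```

```text
tcp [0.5719 0.2148 0.1832] yaw 1.5704 open 0.164
cap [0.5311 0.2448] top [0.5312 0.2449] ztop 0.2085 2249 bgr [146. 151. 154.] shift dy,dx mm [ 30.  -40.8]
cap [0.4862 0.2249] top [0.4861 0.2247] ztop 0.2084 2738 bgr [158. 163. 166.] shift dy,dx mm [ 10.1 -85.8]
cap [0.5722 0.2185] top [0.5722 0.2146] ztop 0.2112 2487 bgr [140. 145. 148.] shift dy,dx mm [3.7 0.2]
cap [0.5547 0.2281] top [0.5547 0.2211] ztop 0.2127 410 bgr [141. 147. 149.] shift dy,dx mm [ 13.2 -17.3]
cap [0.5899 0.2281] top [0.5894 0.2227] ztop 0.2124 414 bgr [141. 147. 149.] shift dy,dx mm [13.3 18. ]
cap [0.5273 0.194 ] top [0 0] ztop 0.1891 149 bgr [140. 146. 148.] shift dy,dx mm [-20.8 -44.6]
[0.57184948 0.21496382 0.18321033] [-0.11604919  0.17474784 -1.45931096] [6.35332198e-04 7.07142618e-01 7.07070113e-01 8.76866737e-04]
```

>>> {"fn": "move_arm", "kwargs": {"series": [[[0,0,0,1,0],[0,0,0,1,0],[0.35,0,0,1,0],[0.35,0,0,1,0],[0.35,0,0,1,0],[0.35,0,0,-15,0],[0.35,0,0,-45,0],[0.35,0,0,-80,0],[0.35,0,0,-115,0],[0.35,0,0,-133,0]]]}}

```text
time_s: 57.93
eef_pos: [0.5725, 0.2153, 0.3202]
eef_rot: [0.002, 0.707, 0.707, 0.003]
wrist_force: [0.0, -0.1, 0.8]
opening: 0.353
grasp_force: 0.0
```

>>> {"fn": "move_arm", "kwargs": {"series": [[[0.35,-25,-10,-10,0],[0.35,-50,-20,-25,0],[0.35,-75,-35,-40,0],[0.35,-85,-40,-45,0],[1,-85,-40,-45,0],[1,-85,-40,-45,0],[1,-85,-40,-45,0],[1,-85,-40,-45,0],[1,-85,-40,-45,0],[1,-85,-40,-45,0]]]}}

```text
time_s: 58.77
eef_pos: [0.5311, 0.1306, 0.359]
eef_rot: [-0.001, 0.707, 0.707, -0.0]
wrist_force: [0.5, -0.7, 0.6]
opening: 1.002
grasp_force: 0.0
```

```bash
python3 look.py .115; python3 -c "
from h import *
im,d=camera('wrist');cv2.imwrite('pics/w6.png',im)"
```

```text
tcp [0.5311 0.1306 0.359 ] yaw 1.5718 open 1.002
cap [0.531  0.2446] top [0.5304 0.2446] ztop 0.2089 404 bgr [151. 157. 159.] shift dy,dx mm [ 1.14e+02 -1.00e-01]
cap [0.486  0.2245] top [0.4862 0.2245] ztop 0.2089 400 bgr [149. 154. 157.] shift dy,dx mm [ 93.9 -45. ]
cap [0.5711 0.2159] top [0.571  0.2156] ztop 0.2087 358 bgr [155. 160. 164.] shift dy,dx mm [85.3 40.1]
cap [0.5271 0.1934] top [0.5268 0.1933] ztop 0.2089 293 bgr [154. 160. 163.] shift dy,dx mm [62.8 -3.9]
cap [0.4799 0.1757] top [0.4802 0.1757] ztop 0.2089 356 bgr [157. 163. 166.] shift dy,dx mm [ 45.1 -51.2]
cap [0.5664 0.1653] top [0.5659 0.1655] ztop 0.2088 326 bgr [158. 164. 167.] shift dy,dx mm [34.6 35.3]
cap [0.5202 0.1458] top [0.5203 0.1464] ztop 0.2089 316 bgr [156. 162. 165.] shift dy,dx mm [ 15.1 -10.8]
0 [0.5264 0.1936]
1 [0.5322 0.2423]
2 [0.4872 0.223 ]
3 [0.4814 0.1743]
4 [0.5206 0.1449]
5 [0.5656 0.1642]
6 [0.5714 0.2129]
```

View pics/w6.png

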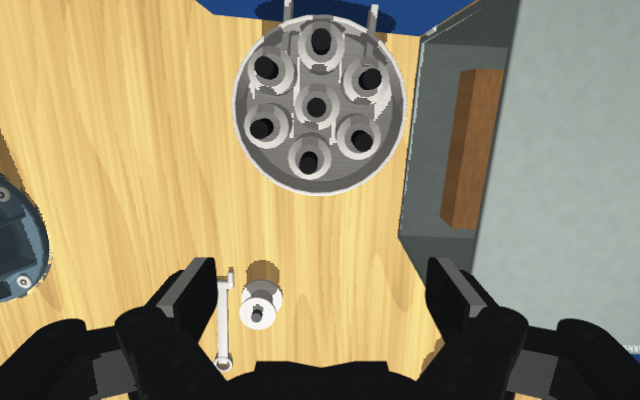

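>>> {"fn": "move_arm", "kwargs": {"series": [[[1,30,-13,0,0.02],[1,60,-27,0,0.04],[1,90,-40,0,0.06],[1,120,-53,0,0.08],[1,150,-66,0,0.1],[1,180,-80,10,0.113],[1,210,-93,30,0.113],[1,232,-103,50,0.113],[1,232,-103,60,0.113],[1,232,-103,60,0.113]]]}}

```text
time_s: 59.7
eef_pos: [0.426, 0.3623, 0.2966]
eef_rot: [-0.001, 0.745, 0.667, -0.003]
wrist_force: [1.4, -0.8, -0.2]
opening: 1.006
grasp_force: 0.0
```

>>> {"fn": "move_arm", "kwargs": {"series": [[[1,0,0,0,0],[1,0,0,0,0],[1,0,0,0,0],[1,0,0,0,0],[1,0,0,0,0],[1,0,0,0,0],[1,0,0,0,0],[1,0,0,0,0],[1,0,0,0,0],[1,0,0,0,0]]]}}

```text
time_s: 60.53
eef_pos: [0.428, 0.3619, 0.2998]
eef_rot: [-0.0, 0.746, 0.666, -0.0]
wrist_force: [0.4, 0.3, -0.2]
opening: 0.997
grasp_force: 0.0
```

Run:
```python
from h import *
R,p=Rt(); im,d=camera("wrist"); c=pose("wrist")
v,u=np.nonzero(d>0); P=cloud("wrist",np.c_[u,v],d[v,u],c)
for lo,hi in((.234,.246),(.2,.234)):
    Q=P[(P[:,2]>lo)&(P[:,2]<hi)&(np.linalg.norm(P[:,:2]-[.428,.362],axis=1)<.03)]; print(lo,len(Q),Q.mean(0).round(4),Q.min(0).round(4),Q.max(0).round(4))
print(p,yaw(),ctrl.get_obs()["q"])
```

```text
0.234 289 [0.4268 0.3574 0.239 ] [0.4208 0.3507 0.234 ] [0.4326 0.362  0.2425]
0.2 251 [0.4273 0.3608 0.2182] [0.421  0.3561 0.2003] [0.4326 0.3624 0.2339]
[0.42804569 0.36194696 0.29983924] 1.4578437232913202 [4.90228903e-01 9.86880376e-02 1.56081310e+00 1.42056304e-05
 1.48220318e+00 6.03180251e-01]
```

>>> {"fn": "move_arm", "kwargs": {"series": [[[1,-5,-1,0,0],[1,-5,-1,20,0],[1,-5,-1,50,0],[1,-5,-1,80,0],[1,-5,-1,98,0],[1,-5,-1,105,0],[1,-5,-1,105,0],[0,-5,-1,105,0],[0,-5,-1,105,0],[0,-5,-1,105,0]]]}}

```text
time_s: 61.42
eef_pos: [0.4276, 0.3576, 0.1968]
eef_rot: [0.0, 0.746, 0.666, 0.002]
wrist_force: [-0.1, -1.2, -0.3]
opening: 0.604
grasp_force: 0.0
```

>>> {"fn": "move_arm", "kwargs": {"series": [[[0,0,0,0,0],[0,0,0,0,0],[0,0,0,0,0],[0,0,0,0,0],[0,0,0,0,0],[0,0,0,0,0],[0,0,0,0,0],[0,0,0,0,0],[0,0,0,0,0],[0,0,0,0,0]]]}}

```text
time_s: 62.25
eef_pos: [0.4263, 0.3574, 0.1956]
eef_rot: [-0.0, 0.746, 0.666, 0.0]
wrist_force: [-3.0, -0.7, 6.4]
opening: 0.121
grasp_force: 58.5
```

```bash
sed -i 's/round(base_p-q,2)/float(round(base_p-q,2))/' arc.py; python3 arc.py -1.665 -.046 .045; python3 -c "
from h import *
print(handle(-1.665),handle(-.046),yaw())"
```

```text
[0.42628788 0.35743121 0.19559412] 0.12085517320580885 58.54253590106964 [-3.03442103 -0.66517889  6.37180998] [4.84066644e-01 1.73719644e-01 1.69019102e+00 5.86146347e-04
 1.27749339e+00 5.96770151e-01]
[[0, -11, -2, 0, -0.04], [0, -22, -4, 0, -0.09], [0, -33, -5, 0, -0.13], [0, -44, -6, 0, -0.18], [0, -55, -6, 0, -0.22], [0, -66, -6, 0, -0.27], [0, -77, -5, 0, -0.31], [0, -88, -4, 0, -0.36], [0, -99, -2, 0, -0.4], [0, -110, 0, 0, -0.45]]
[[0, -11, -2, 0, -0.04], [0, -22, -4, 0, -0.09], [0, -33, -5, 0, -0.13], [0, -44, -6, 0, -0.18], [0, -55, -6, 0, -0.22], [0, -66, -6, 0, -0.27], [0, -77, -5, 0, -0.31], [0, -88, -4, 0, -0.36], [0, -99, -2, 0, -0.4], [0, -110, 0, 0, -0.45]]
[[0, -11, -2, 0, -0.04], [0, -22, -4, 0, -0.09], [0, -33, -5, 0, -0.13], [0, -44, -6, 0, -0.18], [0, -55, -6, 0, -0.22], [0, -66, -6, 0, -0.27], [0, -77, -5, 0, -0.31], [0, -88, -4, 0, -0.36], [0, -99, -2, 0, -0.4], [0, -110, 0, 0, -0.45]]
[[0, -11, -2, 0, -0.04], [0, -22, -4, 0, -0.09], [0, -33, -5, 0, -0.13], [0, -44, -6, 0, -0.18], [0, -55, -6, 0, -0.22], [0, -66, -6, 0, -0.27]]
[0.42661393 0.35631386] [0.5900263  0.03796692] 1.4579233625842973
```

>>> {"fn": "move_arm", "kwargs": {"series": [[[0,-4,-1,0,-0.015],[0,-11,-2,0,-0.045],[0,-22,-4,0,-0.09],[0,-33,-5,0,-0.135],[0,-44,-6,0,-0.18],[0,-55,-6,0,-0.225],[0,-66,-6,0,-0.27],[0,-77,-5,0,-0.315],[0,-88,-4,0,-0.36],[0,-99,-2,0,-0.405]]]}}

```text
time_s: 63.08
eef_pos: [0.4127, 0.2588, 0.1955]
eef_rot: [-0.0, 0.595, 0.803, 0.0]
wrist_force: [-5.9, 2.1, 8.2]
opening: 0.121
grasp_force: 59.3
```

>>> {"fn": "move_arm", "kwargs": {"series": [[[0,-11,-2,0,-0.045],[0,-22,-4,0,-0.09],[0,-33,-5,0,-0.135],[0,-44,-6,0,-0.18],[0,-55,-6,0,-0.225],[0,-66,-6,0,-0.27],[0,-77,-5,0,-0.315],[0,-88,-4,0,-0.36],[0,-99,-2,0,-0.405],[0,-106,-1,0,-0.435]]]}}

```text
time_s: 63.92
eef_pos: [0.4429, 0.1559, 0.1956]
eef_rot: [0.0, 0.408, 0.913, -0.001]
wrist_force: [-4.1, 0.5, 6.8]
opening: 0.125
grasp_force: 59.2
```

```bash
python3 arc.py -.825 -.046 .045; python3 -c "
from h import *
print(handle(-.825),yaw(),np.pi-.825)"
```

```text
[0.44289588 0.15589233 0.19557254] 0.12544556421604272 59.210548996925354 [-4.07485243  0.50419968  6.79901785] [ 8.55643699e-02 -2.25438315e-02  1.90040873e+00 -1.07846435e-03
  1.26408501e+00 -6.43707818e-01]
[[0, -11, -2, 0, -0.05], [0, -22, -4, 0, -0.09], [0, -33, -5, 0, -0.14], [0, -44, -6, 0, -0.18], [0, -55, -6, 0, -0.23], [0, -66, -6, 0, -0.27], [0, -77, -5, 0, -0.32], [0, -88, -4, 0, -0.36], [0, -99, -2, 0, -0.41], [0, -110, 0, 0, -0.45]]
[[0, -11, -2, 0, -0.05], [0, -22, -4, 0, -0.09], [0, -33, -5, 0, -0.14], [0, -44, -6, 0, -0.18], [0, -55, -6, 0, -0.23], [0, -66, -6, 0, -0.27], [0, -77, -5, 0, -0.32], [0, -81, -5, 0, -0.33]]
[0.44367367 0.15548465] 2.3003945878551404 2.316592653589793
```

>>> {"fn": "move_arm", "kwargs": {"series": [[[0,-11,-2,0,-0.045],[0,-22,-4,0,-0.09],[0,-33,-5,0,-0.135],[0,-44,-6,0,-0.18],[0,-55,-6,0,-0.225],[0,-66,-6,0,-0.27],[0,-77,-5,0,-0.315],[0,-88,-4,0,-0.36],[0,-95,-3,0,-0.39],[0,-99,-2,0,-0.405]]]}}

```text
time_s: 64.75
eef_pos: [0.5076, 0.0801, 0.1955]
eef_rot: [0.0, 0.217, 0.976, -0.001]
wrist_force: [-5.7, -3.6, 9.2]
opening: 0.123
grasp_force: 59.4
```

```bash
python3 arc.py -.42 -.046 .04; python3 -c "
from h import *
print(handle(-.42),yaw(),np.pi-.42, go([*handle(-.046),.1955]))"
```

```text
[0.50758761 0.0800858  0.19554833] 0.12250211948360146 59.43655014038086 [-5.66103125 -3.64403631  9.20236629] [-0.07346248  0.08015051  1.79498123 -0.00221895  1.26639817 -1.20634282]
[[0, -10, -2, 0, -0.04], [0, -19, -4, 0, -0.08], [0, -29, -5, 0, -0.12], [0, -39, -6, 0, -0.16], [0, -49, -6, 0, -0.2], [0, -59, -6, 0, -0.24], [0, -69, -6, 0, -0.28], [0, -79, -5, 0, -0.32], [0, -88, -4, 0, -0.36], [0, -92, -3, 0, -0.37]]
[0.50826524 0.07991652] 2.7043424663519353 2.721592653589793 [-92.5  -3.2   0.1]
```

>>> {"fn": "move_arm", "kwargs": {"series": [[[0,-10,-2,0,-0.04],[0,-20,-4,0,-0.08],[0,-30,-5,0,-0.12],[0,-40,-6,0,-0.16],[0,-50,-6,0,-0.2],[0,-60,-6,0,-0.24],[0,-70,-6,0,-0.28],[0,-77,-5,0,-0.31],[0,-82,-5,0,-0.33],[0,-85,-4,0,-0.345]]]}}

```text
time_s: 65.58
eef_pos: [0.5829, 0.0401, 0.1956]
eef_rot: [0.0, 0.046, 0.999, -0.001]
wrist_force: [-4.7, -7.1, 7.5]
opening: 0.125
grasp_force: 59.3
```

>>> {"fn": "move_arm", "kwargs": {"series": [[[0,-1,0,0,0],[0,-2,0,0,0],[0,-3,0,0,-0.01],[0,-4,0,0,-0.01],[0,-5,1,0,-0.02],[0,-5.5,1,0,-0.02],[0,-6,1,0,-0.02],[0,-6.5,1,0,-0.02],[0,-7,1,0,-0.02],[0,-7,1,0,-0.02]]]}}

```text
time_s: 66.42
eef_pos: [0.5891, 0.0382, 0.1956]
eef_rot: [-0.0, 0.037, 0.999, -0.003]
wrist_force: [-7.0, -13.8, 6.9]
opening: 0.123
grasp_force: 59.8
```

Run:
```python
from h import *
o=ctrl.get_obs(); print(o["eef_pos"],o["wrist_force"],yaw(),go([*handle(-.046),.1955]))
im,d=camera("side"); cv2.imwrite("pics/s7.png",cv2.resize(im[120:340,150:430],None,fx=2.5,fy=2.5))
```

```text
[0.58908832 0.03816949 0.19560015] [ -7.03449545 -13.75296371   6.89253325] 3.06710244313233 [-1.  -0.1  0.1]
```

View pics/s7.png

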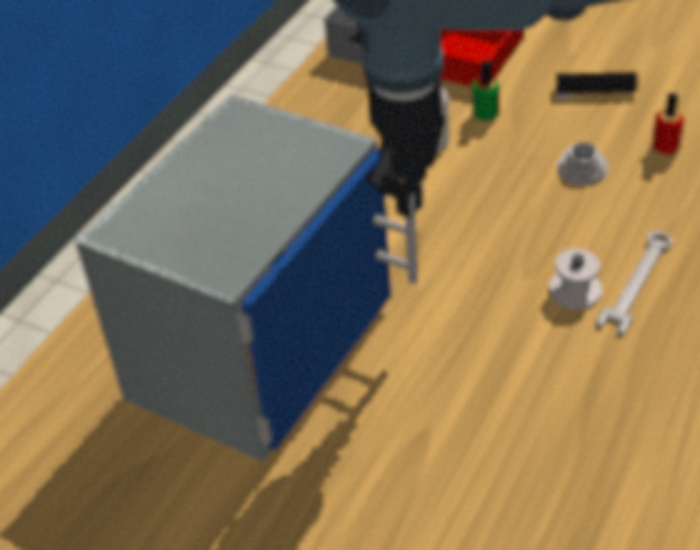

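>>> {"fn": "move_arm", "kwargs": {"series": [[[0,-0.5,-0.5,0,0],[0,-1,-1,0,0],[0,-1.5,-1,0,0],[0,-2,-1,0,0],[0,-2,-1,0,0],[0,-2,-1,0,0],[0,-2,-1,0,0],[0,-2,-1,0,0],[0,-2,-1,0,0],[0,-2,-1,0,0]]]}}

```text
time_s: 67.3
eef_pos: [0.589, 0.0382, 0.1956]
eef_rot: [-0.003, 0.037, 0.999, -0.003]
wrist_force: [-15.0, -10.6, 12.9]
opening: 0.121
grasp_force: 60.2
```

```bash
python3 -c "
from bench import ctrl;o=ctrl.get_obs();print(o['eef_pos'],o['wrist_force'])"
```

```text
[0.58902631 0.03817977 0.19555936] [-14.96550188 -10.64543973  12.8661325 ]
```

>>> {"fn": "move_arm", "kwargs": {"series": [[[0,0,0,0,0],[0.7,0,0,0,0],[0.7,0,0,0,0],[0.7,0,0,0,0],[0.7,0,0,0,0],[0.7,0,0,0,0],[0.7,0,0,-15,0],[0.7,0,0,-45,0],[0.7,0,0,-80,0],[0.7,0,0,-115,0]]]}}

```text
time_s: 68.13
eef_pos: [0.5909, 0.0416, 0.3103]
eef_rot: [-0.001, 0.037, 0.999, 0.0]
wrist_force: [0.3, 0.8, 0.2]
opening: 0.698
grasp_force: 0.0
```

>>> {"fn": "move_arm", "kwargs": {"series": [[[0.7,30,0,0,0],[0.7,60,0,0,0],[0.7,90,0,0,0],[0.7,120,0,0,0],[0.7,120,0,0,0],[0.7,120,0,0,0],[0.7,120,0,0,0],[0.7,120,0,0,0],[0.7,120,0,0,0],[0.7,120,0,0,0]]]}}

```text
time_s: 68.97
eef_pos: [0.4724, 0.05, 0.3096]
eef_rot: [-0.0, 0.037, 0.999, 0.0]
wrist_force: [0.8, -0.3, 0.1]
opening: 0.702
grasp_force: 0.0
```

Run:
```python
from h import *
im,d=camera("side"); r=outline_of("door","side")[0]; Q=region_pts("side",r["region"],d); Q=Q[(Q[:,2]>.03)&(Q[:,2]<.235)]
l=cv2.fitLine(Q[:,:2].astype(np.float32),cv2.DIST_WELSCH,0,.002,.001).ravel(); print("face psi",-np.arctan2(l[0],l[1]) if l[1]>0 else -np.arctan2(-l[0],-l[1]))
im,d=camera("wrist"); c=pose("wrist"); cv2.imwrite("pics/w8.png",im)
v,u=np.nonzero(d>0); P=cloud("wrist",np.c_[u,v],d[v,u],c)
B=P[(P[:,2]>.2)&(P[:,2]<.246)&(np.linalg.norm(P[:,:2]-[.59,.038],axis=1)<.02)]; print("bar",len(B),B.min(0),B.max(0))
```

```text
face psi -0.051331718
bar 575 [0.58270502 0.0319994  0.20002583] [0.59061402 0.04377475 0.24082276]
```

View pics/w8.png

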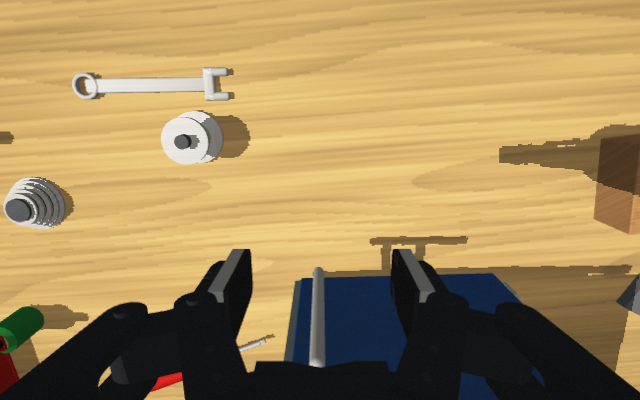

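```bash
python3 -c "
from bench import order;print(order.hand_in())"
```

```text
the job is handed in; nothing more can be done
None
```

I stood all seven tins in the caddy as a honeycomb, one in the middle and six around it. I then swung the door shut to its stop and handed the job in at about 69 s. The tins were out of view once the door closed, so the packing was last checked just before that. While the first tin was being placed, the wrist force reached 98 N, under the 120 N limit.

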